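# Set out the morning-tea tray

### The job

Set out morning tea: first slide the loose tray end up against the tray so the gap is closed and their ends are in line, and only then stand the jam jar upright on the flat of the tray end, beside the handle. Pile all the biscuits into one neat stack in the centre of the plate, the oat ones at the bottom, the pink iced ones above them and the chocolate one on top. Leave the cookie jar, the scraper and the coaster where they are.

Things in the scene. Friction and masses are not known exactly. Their poses are not given: they have to be found in the camera images.
- tray: Fixed dark-stained ply tray, 180 mm (its x) by 170 mm (its y) by 20 mm high, a flat round plate in its middle. Origin at the centre of the underside, on the shelf; z up. The loose tray end belongs against its +y side.
- plate_top (a point): Centre of the upper face of the white and blue plate fixed on the tray: 110 mm across, 8 mm thick, flat and without a rim, its top 28 mm above the shelf. Axes as the tray.
- tray_edge (a point): Middle of the tray's +y side face, at half height (10 mm up). Axes as the tray.
- tray_end: Loose matching tray end, dark ply, 180 mm (its x) by 140 mm (its y) by 20 mm high, about 0.4 kg, standing 25 to 45 mm away from the tray's +y side, slightly askew. Origin at the centre of the underside, z up. It slides on the shelf under 3 to 9 N (most with the jar on it).
- end_edge (a point): Middle of the tray end's -y side face, the one that must meet the tray, 10 mm up. Axes as the tray end.
- end_handle (a point): Middle of the brass bar handle on the tray end: 90 mm along the tray end's x, 16 mm thick along its y, rising 25 mm from the tray end's top (20 to 45 mm above the shelf); centred 54 mm from the tray end's centre towards its +y side. The rest of the top is flat.
- jam_jar: Squat red jam jar with a white cap, closed: body 62 mm across and 55 mm high, cap 58 mm across and 15 mm high, 70 mm in all, about 0.22 kg. Origin at the centre of its underside, z up.
- choc: Dark chocolate biscuit, round, 60 mm across, 14 mm thick, rigid, 45 g. Origin at the middle of the disc, z along its axis. Lies flat on the shelf at the start; always there.
- cookie_jar: Glass cookie jar with a steel twist cap, 110 mm across, 170 mm high, to the left of the robot, nearer to it than the tray; not part of the job. Origin at the centre of its underside.
- scraper: Yellow scraper, 220 mm long, lying beyond the tray end to the left; not part of the job. Origin on its underside, at the middle.
- coaster: Blue ceramic coaster, 100 mm across, 9 mm thick, beyond the tray; not part of the job. Origin at the centre of its underside.
- oat_1: Golden oat biscuit with brown flecks, round, 66 mm across, 14 mm thick, rigid, 45 g. Origin at the middle of the disc, z along its axis. Lies flat on the shelf at the start; may be absent.
- oat_2: Golden oat biscuit with brown flecks, round, 66 mm across, 14 mm thick, rigid, 45 g. Origin at the middle of the disc, z along its axis. Lies flat on the shelf at the start; may be absent.
- oat_3: Golden oat biscuit with brown flecks, round, 66 mm across, 14 mm thick, rigid, 45 g. Origin at the middle of the disc, z along its axis. Lies flat on the shelf at the start; may be absent.
- iced_1: Pink iced biscuit, round, 63 mm across, 14 mm thick, rigid, 45 g. Origin at the middle of the disc, z along its axis. Lies flat on the shelf at the start; may be absent.
- iced_2: Pink iced biscuit, round, 63 mm across, 14 mm thick, rigid, 45 g. Origin at the middle of the disc, z along its axis. Lies flat on the shelf at the start; may be absent.
Things that resemble listed ones, but are neither listed nor needed, are in the scene too. What is shaped like the tray_end but orange is not meant. What is shaped like the iced_1 but green is not meant.

How it is judged:
By the outcome, as a careful person would: the job done as asked, in the order asked, and still so for the second after the job is handed in, with the robot touching nothing.
Of oat_1, oat_2, oat_3, iced_1, iced_2 only 3 to 5 are there at a start; the rules pass over those that are not, and their reading is None.
At some moment in a run one of tray_end, jam_jar may be knocked a few centimetres aside while the robot is not near it.
Once in a run the grip may slacken for a moment while it holds something.
It also fails if it takes over 210 s, if anything falls off the work surface, if the arm or the gripper's body presses on something with over 40 N, if the wrist force passes 120 N, or if a joint passes its speed limit or range.

### The arm

A 6-joint arm with a two-finger parallel gripper is mounted at the origin on the work surface. World frame = base frame: x ahead of the robot, y to its left, z up, the work surface at z = 0. Lengths are in m, angles in rad, forces in N, time in s.
With the tool pointing down it reaches from about 0.35 to 0.775 m from the base axis. Payload 5.5 kg.
Tool frame: the origin (TCP) lies between the finger pads; the fingertips stand env.nose_length ahead of it and the grasp point (between the pads) lies 8 mm behind it (env.nose_length is the distance from the TCP to the fingertips, in m); z points along the fingers, y is the direction in which the jaws open and shut (so a half turn about z gives the same grasp; the last joint's range is limited). The gripper opens to 85 mm and grips with 20 to 120 N. Pads are 22 mm wide; open, the fingers measure 114 mm over their backs; the gripper's body (76 mm by 85 mm) begins 54 mm behind the grasp point. The pads swing forward as they close: fully open they stand 13 mm farther back than shut.
Start: joints at [-1.284, 0.313, 0.046, 1.304, 0, 1.431], TCP at [0.238, -0.523, 0.242] pointing down, gripper open.
Joint ranges: [-2.76, 2.76], [-0.86, 1.69], [-1.03, 1.26], [-2.2, 2.34], [-1.47, 1.5], [-3.14, 3.14]. Speed limits (rad/s): [2.57, 2.57, 3.14, 3.14, 3.14, 3.14].

### API

Orientations are given as a unit quaternion [w, x, y, z].
In Python, from workcell import env gives the robot as it stands. The module is installed in compiled form; this text tells all that it offers.
- The arm moves only by the shell command python3 -m creep 'ROWS' [FORCE]. ROWS is a JSON object of lists of equal length, an entry for each row: "hand": the finger opening in mm, from 0 to 85.4; "delta_pos": the shift along the tool's x, y, z scaled (see below), a list of three; "turn": the turn about the tool's z scaled (see below). In form: {"hand": [hand, ...], "delta_pos": [[dx, dy, dz], ...], "turn": [turn, ...]}. A call has exactly 5 rows; each row shifts and turns the commanded pose from where the row before left it, along the tool's axes as they then stand; what a row does not reach is not made up. The controller multiplies each number of a shift by 0.8 m and each number of a turn by 5 degrees. A row lasts 1/12 s, in which the tool goes at most 41.7 mm and 7.16 degrees, less where a joint would pass 70% of its speed; a pose out of reach is approached as far as the arm can. A call with a number of a shift or a turn outside -1 to 1 is refused whole. A call with a gripper value outside its range is refused whole. The fingers move at their own pace and stop on an object; FORCE is the grip in N (left out, the last holds). Time passes only in rows, so rows that do not move let the fingers close, or fill a call up. It gives the time, the measured TCP pose, the force and the opening at its end, in the units of the state.
- env.get_state(): the state, without advancing time (a new reading comes with each control period).
- env.read_camera(name): name is "side" or "top" or "wrist"; returns a dict with "pixels" (420x560x3 uint8, red, green, blue), "depth" (420x560 float32, m along the optical axis (not along the pixel's ray), 0 where there is no reading), "fx", "fy", "cx", "cy" (pixels), "origin" and "orientation" of the camera in the world. Camera axes: x right, y down, z forward; pixel columns grow to the right and rows downward; lengths in m; the calibration is good to about 2 mm. A picture is of the moment at which its call begins.
- env.hand_in(): hands the job in, once; it reports no verdict.
Trained networks look in the newest picture that a camera, given by its name, has taken for a name from the list of things; names that differ only in an ending like _2 or _b are one class to them, and where a whole thing is asked for, a point or a joint stands for the part that bears it (a point fixed in the world has none). Each returns a list of dicts, best first, with "score" (0 to 1); they miss things now and then, are a little off and sometimes report something else, mostly with a low value. They report only what shows in the picture. A call takes as long as a camera call. They do not tell look-alikes from the thing itself.
- env.find_in(camera, target): "location" ([row, column] in pixels, amid what is visible of it).
- env.pinpoint(camera, target): "location" ([row, column] in pixels: a listed point, or the origin of a listed thing).
The state is a dict: "clock": time; "joint_pos": joint angles; "qvel": joint speeds; "tau": joint torques, N m; "tcp_pos": TCP position; "orientation": TCP orientation; "wrist_force": force on the tool from outside, world axes, zero at the start; "ft_torque": the same for the moment, N m; "finger_gap": finger opening in m.
Only numpy, scipy, OpenCV 4.12 (cv2) and the standard library are available. Lean on these libraries where they do the work, as an engineer would, in place of code of your own. Each camera call takes 0.05 s, during which the arm holds its last target.

## Working session

There is one attempt and no reset: what is moved stays moved. The work goes in short steps, Python scripts to look and compute and a shell command to move; the robot and the scene stay as the last step left them, time stands still between calls to the robot, and variables do not carry over. Pictures are saved under pics/ and viewed, and the job is handed in when it is done.

```bash
mkdir -p pics
cat > h.py <<'E'
import numpy as np,cv2
from workcell import env
from scipy.spatial.transform import Rotation as R
def rot(q): return R.from_quat([q[1],q[2],q[3],q[0]]).as_matrix()
def snap(cam,name=None):
    c=env.read_camera(cam)
    if name: cv2.imwrite('pics/'+name+'.png',c['pixels'][:,:,::-1])
    return c
def cloud(c):
    d=c['depth'];v,u=np.mgrid[:d.shape[0],:d.shape[1]]
    P=np.stack([(u-c['cx'])/c['fx']*d,(v-c['cy'])/c['fy']*d,d],-1)
    return P@rot(c['orientation']).T+np.array(c['origin'])
def ray(c,rc,z):
    r=np.array([(rc[1]-c['cx'])/c['fx'],(rc[0]-c['cy'])/c['fy'],1])
    r=rot(c['orientation'])@r;o=np.array(c['origin'])
    return o+r*(z-o[2])/r[2]
def st():
    s=env.get_state();M=rot(s['orientation'])
    print('t',round(s['clock'],2),'tcp',np.round(s['tcp_pos'],4),'yaw x-axis',round(np.degrees(np.arctan2(M[1,0],M[0,0])),1),'zax',np.round(M[:,2],3),'F',np.round(s['wrist_force'],1),'gap',round(s['finger_gap'],4),'q',np.round(s['joint_pos'],2))
    return s,M
E
python3 - <<'E'
from h import *
st();print(env.nose_length)
for n in ['top','side','wrist']:
    c=snap(n,n+'0');print(n,c['fx'],c['origin'],np.round(rot(c['orientation']),3).tolist())
    if n!='wrist':
      for t in ['tray','tray_end','jam_jar','choc','oat_1','iced_1','plate_top','tray_edge','end_edge','end_handle','coaster','cookie_jar','scraper']:
        print(t,[(np.round(x['location']).astype(int).tolist(),round(x['score'],2)) for x in env.pinpoint(n,t)])
E
```

```text
t 0.0 tcp [ 0.2379 -0.5229  0.2414] yaw x-axis 24.5 zax [-0.001  0.002 -1.   ] F [ 0.2 -0.2  0.5] gap 0.0853 q [-1.28  0.31  0.04  1.3  -0.    1.43]
0.011
top 507.3226606930626 [0.41588747 0.02529483 1.36853275] [[0.027, -0.996, 0.085], [-1.0, -0.026, 0.005], [-0.003, -0.085, -0.996]]
tray [([212, 288], 0.96), ([210, 219], 0.45)]
tray_end [([319, 397], 0.83), ([210, 219], 0.65)]
jam_jar [([165, 377], 0.98)]
choc [([199, 450], 0.88)]
oat_1 [([243, 362], 0.89)]
iced_1 [([250, 451], 0.95), ([202, 364], 0.84), ([253, 413], 0.58)]
plate_top [([212, 289], 0.93)]
tray_edge [([212, 258], 0.72)]
end_edge [([212, 243], 0.98), ([125, 236], 0.69), ([324, 429], 0.68)]
end_handle [([209, 194], 0.95), ([316, 384], 0.91), ([122, 194], 0.82)]
coaster [([124, 318], 0.81), ([211, 257], 0.7)]
cookie_jar [([296, 170], 0.58)]
scraper [([220, 124], 0.62), ([249, 449], 0.35)]
side 428.4140411916763 [0.01836624 0.65198645 0.82648236] [[-0.776, -0.442, 0.449], [-0.63, 0.546, -0.552], [-0.001, -0.712, -0.703]]
tray [([218, 268], 0.61)]
tray_end [([219, 152], 0.96)]
jam_jar [([156, 282], 0.87)]
choc [([138, 342], 0.7)]
oat_1 [([186, 339], 0.74)]
iced_1 [([171, 305], 0.73), ([150, 381], 0.71), ([168, 364], 0.58)]
plate_top [([212, 274], 0.68)]
tray_edge [([234, 248], 0.95), ([356, 258], 0.28)]
end_edge [([203, 168], 0.81), ([241, 239], 0.73), ([260, 222], 0.26)]
end_handle [([222, 131], 0.89), ([265, 200], 0.86), ([166, 224], 0.66), ([236, 248], 0.52)]
coaster [([164, 222], 0.86)]
cookie_jar [([356, 259], 0.63)]
scraper [([345, 152], 0.57)]
wrist 297.0303326108385 [ 0.29773397 -0.49450962  0.37392947] [[0.414, -0.878, -0.239], [-0.91, -0.4, -0.109], [-0.0, 0.263, -0.965]]
```

View pics/top0.png

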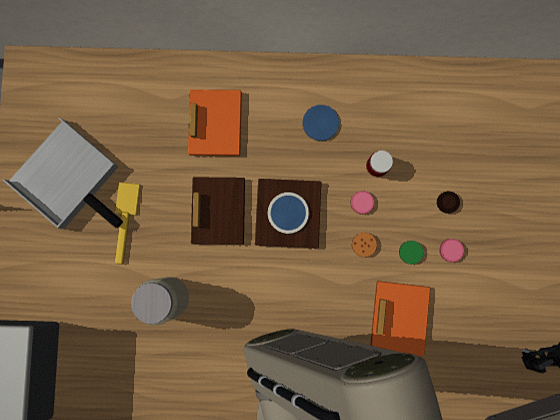

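View pics/side0.png

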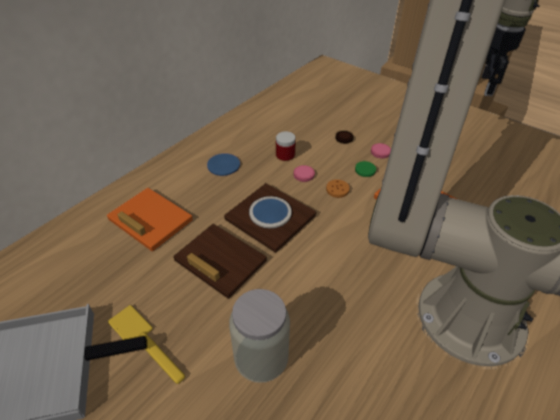

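The top view shows the dark tray at (212,289), with the dark tray end to its left at (211,218). The two orange boards are decoys. The jam jar is at (163,380). The biscuits are pink at (203,363) and (250,452), oat at (244,364) and choc at (202,448), with the green decoy at (252,412). I'll measure these now.

```bash
cat > m.py <<'E'
from h import *
from scipy import ndimage as ni
def boards(c):
    P=cloud(c);hsv=cv2.cvtColor(c['pixels'],cv2.COLOR_RGB2HSV)
    X,Y,Z=P[...,0],P[...,1],P[...,2]
    m=(Z>.012)&(Z<.06)&(hsv[...,2]<110)&(X>.25)&(X<.7)&(abs(Y)<.45)
    return m
def blobs(c,cond,z,amin=60,box=(.2,.75,-.6,.6)):
    hsv=cv2.cvtColor(c['pixels'],cv2.COLOR_RGB2HSV).astype(int);P=cloud(c)
    m=cond(hsv[...,0],hsv[...,1],hsv[...,2],P)
    l,n=ni.label(m);out=[]
    for i in range(1,n+1):
        a=(l==i).sum()
        if a<amin: continue
        rc=ni.center_of_mass(l==i);p=ray(c,rc,z)
        if box[0]<p[0]<box[1] and box[2]<p[1]<box[3]:
            zz=P[...,2][l==i]; out.append((np.round(p[:2],4).tolist(),int(a),round(float(np.median(zz)),4),np.round(rc).tolist()))
    return out
COL={'pink':lambda h,s,v,P:((h>160)|(h<4))&(s>70)&(v>110)&(P[...,2]<.03),
'oat':lambda h,s,v,P:(h>4)&(h<20)&(s>120)&(v>110)&(P[...,2]>.007)&(P[...,2]<.019),
'dark':lambda h,s,v,P:(v<90)&(P[...,2]>.007)&(P[...,2]<.12),
'green':lambda h,s,v,P:(h>45)&(h<85)&(s>120)&(P[...,2]<.03),
'high':lambda h,s,v,P:(P[...,2]>.055)&(P[...,2]<.09)}
def rects(c,zt=.02):
    hsv=cv2.cvtColor(c['pixels'],cv2.COLOR_RGB2HSV).astype(int);P=cloud(c);Z=P[...,2]
    m=((Z>.011)&(Z<.034)&(P[...,0]>.3)&(P[...,0]<.72)&(P[...,1]>-.15)&(P[...,1]<.4)).astype(np.uint8)
    l,n=ni.label(m)
    for i in range(1,n+1):
        mm=(l==i)
        if mm.sum()<2500: continue
        mm=ni.binary_fill_holes(mm).astype(np.uint8)
        mm=ni.binary_opening(mm,np.ones((7,7))).astype(np.uint8)
        cs,_=cv2.findContours(mm,cv2.RETR_EXTERNAL,cv2.CHAIN_APPROX_NONE)
        k=max(cs,key=cv2.contourArea)[:,0,:]
        W=np.array([ray(c,(v,u),zt)[:2] for u,v in k],np.float32)
        r=cv2.minAreaRect(W*1000)
        b=hsv[...,0][l==i]
        print('rect',np.round(r[0],1),'size',np.round(r[1],1),'ang',round(r[2],2),'pix',np.round(ni.center_of_mass(mm)),'hueV',np.median(b),np.median(hsv[...,2][l==i]))
E
python3 - <<'E'
from m import *
c=snap('top')
for k,z in [('pink',.014),('oat',.014),('dark',.014),('green',.014),('high',.07)]:print(k,*blobs(c,COL[k],z),sep='\n  ')
rects(c)
for t,z in [('plate_top',.028),('tray_edge',.01),('end_edge',.01),('end_handle',.045),('jam_jar',0),('choc',.007),('oat_1',.007),('iced_1',.007),('tray',0),('tray_end',0)]:
    print(t,[(np.round(ray(c,x['location'],z)[:2],3).tolist(),round(x['score'],2)) for x in env.pinpoint('top',t)])
E
```

```text
pink
  ([0.5613, -0.1552], 423, 0.0145, [202.0, 362.0])
  ([0.4394, -0.3957], 435, 0.0148, [250.0, 452.0])
oat
  ([0.4473, -0.1621], 425, 0.014, [245.0, 364.0])
dark
  ([0.6467, -0.1883], 111, 0.0406, [171.0, 375.0])
  ([0.5362, 0.5588], 807, 0.0365, [204.0, 96.0])
  ([0.5266, 0.2278], 3328, 0.0201, [211.0, 219.0])
  ([0.5244, 0.0426], 2901, 0.0203, [214.0, 288.0])
  ([0.5668, -0.386], 389, 0.0145, [202.0, 448.0])
  ([0.3032, 0.3238], 384, 0.0667, [294.0, 179.0])
green
  ([0.4314, -0.2869], 437, 0.0147, [252.0, 411.0])
high
  ([0.6611, -0.1945], 416, 0.0701, [162.0, 381.0])
  ([0.3066, 0.3106], 118, 0.0721, [295.0, 180.0])
rect [526.8 230.5] size [176.8 140.8] ang 1.5 pix [211. 217.] hueV 9.0 53.0
rect [525.6  42.9] size [169.6 179.7] ang 88.93 pix [213. 288.] hueV 11.0 55.0
plate_top [([0.528, 0.048], 0.81)]
tray_edge [([0.53, 0.137], 0.85)]
end_edge [([0.526, 0.164], 0.84), ([0.764, 0.184], 0.84), ([0.241, -0.331], 0.65)]
end_handle [([0.767, 0.306], 0.78), ([0.528, 0.288], 0.73)]
jam_jar []
choc [([0.568, -0.392], 0.85)]
oat_1 [([0.446, -0.164], 0.77)]
iced_1 [([0.429, -0.289], 0.97), ([0.562, -0.159], 0.75), ([0.438, -0.389], 0.69)]
tray [([0.53, 0.038], 0.64), ([0.529, 0.171], 0.62)]
tray_end [([0.261, -0.26], 0.8), ([0.53, 0.235], 0.69), ([0.528, 0.128], 0.69), ([0.766, 0.248], 0.62)]
```

View pics/wrist0.png

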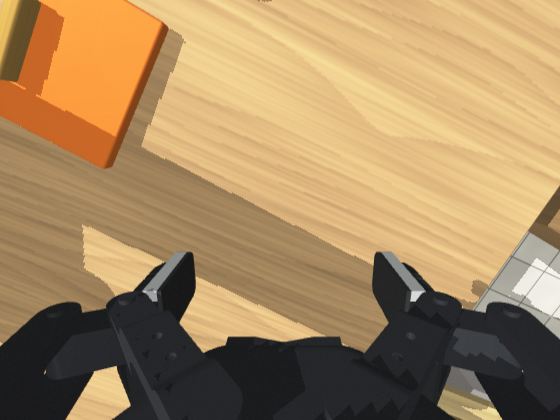

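I can see four biscuits: one oat, two pink and the chocolate. The arm may be hiding more. First I'll write a planner helper that works out how far to go.

```bash
cat > plan.py <<'E'
from h import *
import sys
# usage: plan.py x y z yaw  -> remaining tool shift (units of 0.8 m) and turn units
s,M=st()
a=[float(v) for v in sys.argv[1:]]
yaw=np.degrees(np.arctan2(M[1,0],M[0,0]))
d=np.array(a[:3])-s['tcp_pos']
dy=(a[3]-yaw) if len(a)>3 else 0
dy=(dy+90)%180-90
print('world d mm',np.round(d*1000,1),'TOTAL turn units',round(-dy/5,2))
print('tool d/0.8 now',np.round(M.T@d/.8,4),' after turn',np.round(R.from_euler('z',dy,degrees=True).as_matrix().dot(M).T@d/.8,4),'mm/row over5',round(np.linalg.norm(d)*200,1), 'nose',env.nose_length)
E
python3 -m creep '{"hand":[85,85,85,85,85],"delta_pos":[[0,0,0],[0,0,0],[0,0,0],[0,0,0],[0,0,0]],"turn":[0.92,0.92,0.92,0.92,0.92]}' 40; python3 plan.py 0.5254 0.2845 0.24 1.5
```

```text
clock: 2.42
tcp_pos: [0.238, -0.5234, 0.2423]
orientation: [0.0, 1.0, 0.011, 0.0]
wrist_force: [0.0, 0.5, 0.0]
finger_gap: 0.0849
t 2.42 tcp [ 0.238  -0.5234  0.2423] yaw x-axis 1.2 zax [ 0. -0. -1.] F [0.  0.5 0. ] gap 0.0849 q [-1.28  0.31  0.05  1.3   0.    1.84]
world d mm [287.4 807.9  -2.3] TOTAL turn units -0.05
tool d/0.8 now [ 0.3808 -1.002   0.0029]  after turn [ 0.3855 -1.0002  0.0029] mm/row over5 171.5 nose 0.011
```

```bash
for i in 1; do
python3 -m creep '{"hand":[85,85,85,85,85],"delta_pos":[[0.0153,-0.04,0],[0.0153,-0.04,0],[0.0153,-0.04,0],[0.0153,-0.04,0],[0.0153,-0.04,0]],"turn":[0,0,0,0,0]}'
python3 -m creep '{"hand":[85,85,85,85,85],"delta_pos":[[0.0153,-0.04,0],[0.0153,-0.04,0],[0.0153,-0.04,0],[0.0153,-0.04,0],[0.0153,-0.04,0]],"turn":[0,0,0,0,0]}'
python3 -m creep '{"hand":[85,85,85,85,85],"delta_pos":[[0.0153,-0.04,0],[0.0153,-0.04,0],[0.0153,-0.04,0],[0.0153,-0.04,0],[0.0153,-0.04,0]],"turn":[0,0,0,0,0]}'
done; python3 plan.py 0.5254 0.2845 0.24 1.5
```

```text
clock: 2.83
tcp_pos: [0.2953, -0.3605, 0.2423]
orientation: [0.0, 1.0, 0.012, 0.0]
wrist_force: [0.4, -0.3, -0.3]
finger_gap: 0.0851
clock: 3.25
tcp_pos: [0.3525, -0.1989, 0.2426]
orientation: [0.0, 1.0, 0.012, 0.0]
wrist_force: [1.1, -0.8, 0.3]
finger_gap: 0.085
clock: 3.67
tcp_pos: [0.4097, -0.0373, 0.2426]
orientation: [0.0, 1.0, 0.013, 0.001]
wrist_force: [0.3, -0.1, -0.0]
finger_gap: 0.085
t 3.67 tcp [ 0.4097 -0.0373  0.2426] yaw x-axis 1.4 zax [ 0.001 -0.    -1.   ] F [ 0.3 -0.1 -0. ] gap 0.085 q [-0.29 -0.   -0.33  1.24 -0.    2.83]
world d mm [115.7 321.8  -2.6] TOTAL turn units -0.01
tool d/0.8 now [ 0.1547 -0.3985  0.0033]  after turn [ 0.1551 -0.3983  0.0033] mm/row over5 68.4 nose 0.011
```

Joint 6 would run out of range here, so I'm taking the half-turned grasp.

```bash
for i in 1; do
python3 -m creep '{"hand":[85,85,85,85,85],"delta_pos":[[0,0,0],[0,0,0],[0,0,0],[0,0,0],[0,0,0]],"turn":[-1,-1,-1,-1,-1]}'
python3 -m creep '{"hand":[85,85,85,85,85],"delta_pos":[[0,0,0],[0,0,0],[0,0,0],[0,0,0],[0,0,0]],"turn":[-1,-1,-1,-1,-1]}'
python3 -m creep '{"hand":[85,85,85,85,85],"delta_pos":[[0,0,0],[0,0,0],[0,0,0],[0,0,0],[0,0,0]],"turn":[-1,-1,-1,-1,-1]}'
python3 -m creep '{"hand":[85,85,85,85,85],"delta_pos":[[0,0,0],[0,0,0],[0,0,0],[0,0,0],[0,0,0]],"turn":[-1,-1,-1,-1,-1]}'
python3 -m creep '{"hand":[85,85,85,85,85],"delta_pos":[[0,0,0],[0,0,0],[0,0,0],[0,0,0],[0,0,0]],"turn":[-1,-1,-1,-1,-1]}'
python3 -m creep '{"hand":[85,85,85,85,85],"delta_pos":[[0,0,0],[0,0,0],[0,0,0],[0,0,0],[0,0,0]],"turn":[-1,-1,-1,-1,-1]}'
python3 -m creep '{"hand":[85,85,85,85,85],"delta_pos":[[0,0,0],[0,0,0],[0,0,0],[0,0,0],[0,0,0]],"turn":[-1,-1,-1,-1,-1]}'
done >/dev/null; python3 plan.py 0.5254 0.2845 0.24 1.5
```

```text
t 6.58 tcp [ 0.4094 -0.039   0.2424] yaw x-axis 176.7 zax [ 0. -0. -1.] F [-0.5 -0.1 -0.9] gap 0.0852 q [-0.29 -0.   -0.33  1.24 -0.   -0.23]
world d mm [116.  323.5  -2.4] TOTAL turn units -0.96
tool d/0.8 now [-0.1215  0.412   0.003 ]  after turn [-0.1556  0.4004  0.003 ] mm/row over5 68.7 nose 0.011
```

```bash
for i in 1; do
python3 -m creep '{"hand":[85,85,85,60,60],"delta_pos":[[0,0,0],[-0.0173,0.0445,0],[-0.0173,0.0445,0],[-0.0173,0.0445,0],[-0.0173,0.0445,0]],"turn":[-0.96,0,0,0,0]}'
python3 -m creep '{"hand":[60,60,60,60,60],"delta_pos":[[-0.0173,0.0445,0],[-0.0173,0.0445,0],[-0.0173,0.0445,0],[-0.0173,0.0445,0],[-0.0173,0.0445,0]],"turn":[0,0,0,0,0]}'
done ; python3 plan.py 0.5254 0.2845 0.1 1.5
python3 - <<'E'
from m import *
c=snap('top','top1')
for k,z in [('pink',.014),('oat',.014),('dark',.014),('green',.014),('high',.07)]:print(k,*blobs(c,COL[k],z),sep='\n  ')
rects(c)
E
```

```text
clock: 7.0
tcp_pos: [0.4621, 0.1059, 0.2426]
orientation: [0.0, -0.01, 1.0, -0.0]
wrist_force: [1.6, -0.6, 0.1]
finger_gap: 0.0634
clock: 7.42
tcp_pos: [0.5272, 0.2861, 0.2423]
orientation: [0.0, -0.011, 1.0, -0.0]
wrist_force: [0.6, 0.5, -0.0]
finger_gap: 0.0597
t 7.42 tcp [0.5272 0.2861 0.2423] yaw x-axis -178.7 zax [ 0. -0. -1.] F [ 0.6  0.5 -0. ] gap 0.0597 q [ 0.36  0.36  0.12  1.32 -0.    0.34]
world d mm [  -1.8   -1.6 -142.3] TOTAL turn units -0.05
tool d/0.8 now [ 0.0023 -0.002   0.1778]  after turn [ 0.0024 -0.002   0.1778] mm/row over5 28.5 nose 0.011
pink
  ([0.5614, -0.1552], 425, 0.0148, [202.0, 362.0])
  ([0.4412, -0.3958], 366, 0.0146, [249.0, 452.0])
oat
dark
  ([0.6467, -0.188], 109, 0.0417, [171.0, 375.0])
  ([0.5259, 0.2267], 3254, 0.0203, [211.0, 219.0])
  ([0.5242, 0.0426], 2904, 0.0205, [214.0, 288.0])
  ([0.5669, -0.3862], 389, 0.0147, [202.0, 448.0])
  ([0.4903, 0.0388], 98, 0.0293, [226.0, 289.0])
  ([0.4303, -0.2871], 438, 0.0148, [252.0, 411.0])
green
  ([0.4314, -0.2871], 422, 0.0148, [252.0, 411.0])
high
  ([0.661, -0.1951], 416, 0.0699, [162.0, 381.0])
rect [526.8 231.1] size [176.8 138.8] ang 1.52 pix [212. 220.] hueV 9.0 55.0
rect [525.6  42.9] size [169.6 179.8] ang 88.88 pix [213. 288.] hueV 11.0 56.0
```

View pics/top1.png

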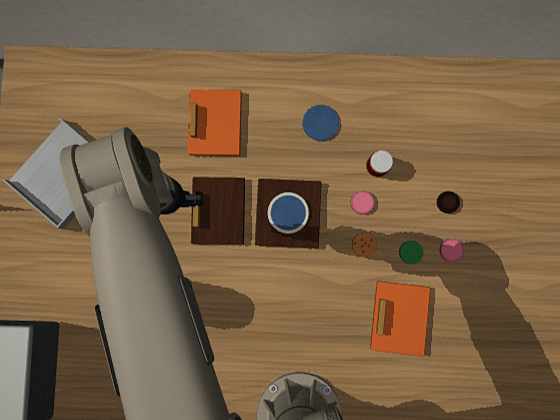

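No more biscuits showed up, so there are four in total: one oat, two iced and one choc. The hand is over the brass handle of the dark tray end, so I'm descending with a wrist check.

```bash
python3 -m creep '{"hand":[60,60,60,60,60],"delta_pos":[[0.0023,-0.002,0.0356],[0,0,0.0356],[0,0,0.0356],[0,0,0.0356],[0,0,0.0356]],"turn":[0,0,0,0,0]}'
python3 plan.py 0.5254 0.2845 0.036 1.5
python3 - <<'E'
from m import *
c=snap('wrist','w1')
P=cloud(c)
m=(P[...,2]>.041)&(P[...,2]<.049)
hsv=cv2.cvtColor(c['pixels'],cv2.COLOR_RGB2HSV)
m&=(hsv[...,1]>60)
l,n=ni.label(m)
for i in range(1,n+1):
    if (l==i).sum()>300:
        q=P[l==i][:,:2]; print(len(q),np.round(cv2.minAreaRect((q*1000).astype(np.float32)),1) if 0 else cv2.minAreaRect((q*1000).astype(np.float32)))
E
```

```text
clock: 7.88
tcp_pos: [0.525, 0.2823, 0.0987]
orientation: [0.0, -0.011, 1.0, -0.0]
wrist_force: [0.2, -0.6, -0.4]
finger_gap: 0.0602
t 7.88 tcp [0.525  0.2823 0.0987] yaw x-axis -178.7 zax [ 0. -0. -1.] F [ 0.2 -0.6 -0.4] gap 0.0602 q [ 0.36  0.43 -0.14  1.   -0.    0.34]
world d mm [  0.4   2.2 -62.7] TOTAL turn units -0.05
tool d/0.8 now [-0.0006  0.0027  0.0784]  after turn [-0.0006  0.0027  0.0784] mm/row over5 12.5 nose 0.011
2970 ((527.7801513671875, 288.09521484375), (89.55860900878906, 15.609376907348633), 1.0237711668014526)
```

View pics/w1.png

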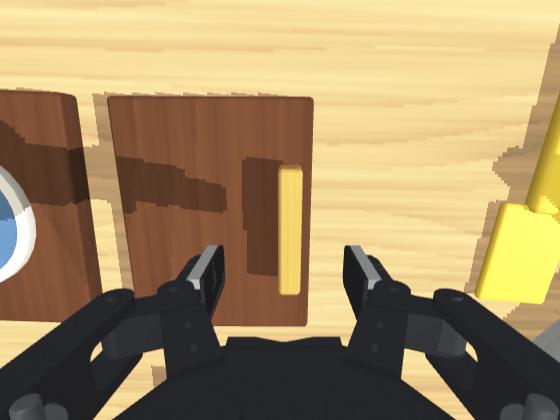

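```bash
python3 -m creep '{"hand":[60,60,60,60,60],"delta_pos":[[0,0.005,0.0261],[0,0,0.0261],[0,0,0.0261],[0,0,0],[0,0,0]],"turn":[0,0,0,0,0]}'
python3 -m creep '{"hand":[0,0,0,0,0],"delta_pos":[[0,0,0],[0,0,0],[0,0,0],[0,0,0],[0,0,0]],"turn":[0,0,0,0,0]}' 60
python3 plan.py 0.5254 0.2845 0.036 1.5
python3 - <<'E'
from m import *
c=snap('top','top2');rects(c)
E
```

```text
clock: 8.35
tcp_pos: [0.5242, 0.286, 0.037]
orientation: [-0.001, -0.011, 1.0, -0.0]
wrist_force: [0.4, 0.7, -0.1]
finger_gap: 0.0603
clock: 8.77
tcp_pos: [0.5261, 0.2867, 0.0389]
orientation: [0.001, -0.011, 1.0, 0.0]
wrist_force: [-0.8, -1.4, 7.0]
finger_gap: 0.0148
t 8.77 tcp [0.5261 0.2867 0.0389] yaw x-axis -178.8 zax [ 0.003  0.001 -1.   ] F [-0.8 -1.4  7. ] gap 0.0148 q [ 0.37  0.49 -0.21  0.87 -0.    0.34]
world d mm [-0.7 -2.2 -2.9] TOTAL turn units -0.05
tool d/0.8 now [ 0.0009 -0.0027  0.0037]  after turn [ 0.0009 -0.0027  0.0037] mm/row over5 0.7 nose 0.011
rect [526.8 230.4] size [177.2 139.9] ang 1.33 pix [211. 220.] hueV 10.0 55.0
rect [525.6  42.9] size [169.6 179.7] ang 88.93 pix [213. 288.] hueV 11.0 55.0
```

```bash
python3 -m creep '{"hand":[0,0,0,0,0],"delta_pos":[[0,0,-0.003],[0,0,0],[-0.002,-0.01,0],[-0.002,-0.01,0],[-0.002,-0.01,0]],"turn":[0.25,0.25,0,0,0]}' 60
python3 plan.py 0.5295 0.2519 0.036
python3 - <<'E'
from m import *
c=snap('top','top3');rects(c)
E
```

```text
clock: 9.23
tcp_pos: [0.529, 0.2615, 0.0392]
orientation: [-0.0, 0.011, 1.0, -0.0]
wrist_force: [-0.8, 0.4, -3.5]
finger_gap: 0.0147
t 9.23 tcp [0.529  0.2615 0.0392] yaw x-axis 178.8 zax [-0.001 -0.    -1.   ] F [-0.8  0.4 -3.5] gap 0.0147 q [ 0.32  0.48 -0.23  0.86 -0.    0.34]
world d mm [ 0.5 -9.6 -3.2] TOTAL turn units 0.0
tool d/0.8 now [-0.0008 -0.0119  0.004 ]  after turn [-0.0008 -0.0119  0.004 ] mm/row over5 2.0 nose 0.011
rect [528.2 205.2] size [138.9 179.8] ang 88.9 pix [211. 230.] hueV 10.0 55.0
rect [525.6  42.9] size [169.6 179.6] ang 88.99 pix [213. 288.] hueV 11.0 55.0
```

```bash
python3 -m creep '{"hand":[0,0,0,0,0],"delta_pos":[[0,-0.004,0.001],[0,-0.004,0],[0,-0.002,0],[0,-0.002,0],[0,0,0]],"turn":[0,0,0,0,0]}' 60
python3 plan.py 0.5295 0.2519 0.036
python3 - <<'E'
from m import *
c=snap('top','top4');rects(c)
P=cloud(c)
c2=snap('side','side4')
E
```

```text
clock: 9.7
tcp_pos: [0.5289, 0.2531, 0.039]
orientation: [-0.0, 0.011, 1.0, 0.0]
wrist_force: [-1.5, 3.3, -0.2]
finger_gap: 0.0148
t 9.7 tcp [0.5289 0.2531 0.039 ] yaw x-axis 178.8 zax [-0.     0.001 -1.   ] F [-1.5  3.3 -0.2] gap 0.0148 q [ 0.31  0.47 -0.24  0.86  0.    0.33]
world d mm [ 0.6 -1.2 -3. ] TOTAL turn units 0.0
tool d/0.8 now [-0.0008 -0.0014  0.0037]  after turn [-0.0008 -0.0014  0.0037] mm/row over5 0.7 nose 0.011
rect [526.8 112.2] size [308.3 179.8] ang 89.04 pix [212. 265.] hueV 10.0 55.0
```

View pics/top4.png

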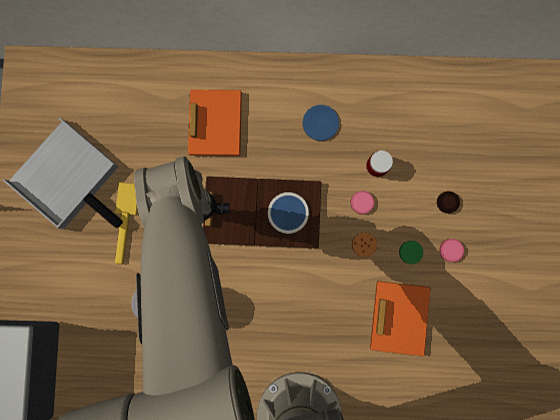

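View pics/side4.png

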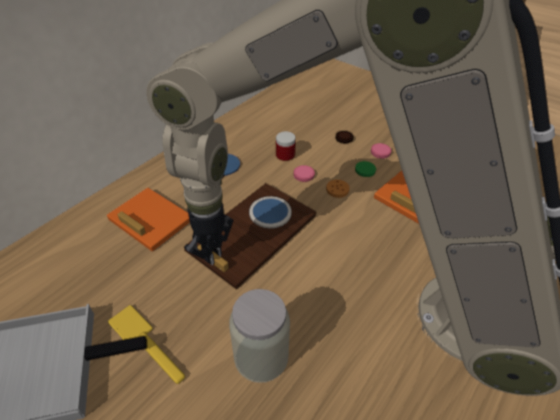

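The two pieces read as one board 308 mm long and 180 mm wide, in line. I'll press a little more to make sure the gap is shut, then let go.

```bash
python3 -m creep '{"hand":[0,0,0,0,0],"delta_pos":[[0,-0.003,0],[0,-0.002,0],[0,0,0],[0,0,0],[0,0,0]],"turn":[0,0,0,0,0]}' 60
python3 -m creep '{"hand":[50,50,50,50,50],"delta_pos":[[0,0,0],[0,0,0],[0,0,0],[0,0,0],[0,0,-0.01]],"turn":[0,0,0,0,0]}' 60
python3 -m creep '{"hand":[50,50,85,85,85],"delta_pos":[[0,0,-0.04],[0,0,-0.04],[0,0,-0.04],[0,0,-0.04],[0,0,-0.04]],"turn":[0,0,0,0,0]}' 60
python3 plan.py 0.66 -0.19 0.2
python3 - <<'E'
from m import *
c=snap('top','top5');rects(c)
print(blobs(c,COL['high'],.07))
c=snap('wrist','w5')
E
```

```text
clock: 10.22
tcp_pos: [0.5287, 0.2527, 0.0395]
orientation: [0.0, 0.009, 1.0, 0.004]
wrist_force: [-3.8, 14.5, 0.8]
finger_gap: 0.0146
clock: 10.63
tcp_pos: [0.528, 0.2478, 0.0456]
orientation: [-0.001, 0.011, 1.0, -0.001]
wrist_force: [-0.3, -1.1, -0.4]
finger_gap: 0.0501
clock: 11.05
tcp_pos: [0.5289, 0.2482, 0.2091]
orientation: [0.0, 0.011, 1.0, -0.0]
wrist_force: [1.1, -0.9, 0.3]
finger_gap: 0.0834
t 11.05 tcp [0.5289 0.2482 0.2091] yaw x-axis 178.7 zax [ 0.001 -0.    -1.   ] F [ 1.1 -0.9  0.3] gap 0.0834 q [ 0.3   0.34  0.    1.23 -0.    0.32]
world d mm [ 131.1 -438.2   -9.1] TOTAL turn units 0.0
tool d/0.8 now [-0.1762 -0.5439  0.0117]  after turn [-0.1762 -0.5439  0.0117] mm/row over5 91.5 nose 0.011
rect [526.8 112.3] size [308.4 179.8] ang 88.97 pix [213. 265.] hueV 10.0 55.0
[([0.6609, -0.1949], 416, 0.0702, [162.0, 381.0])]
```

View pics/w5.png

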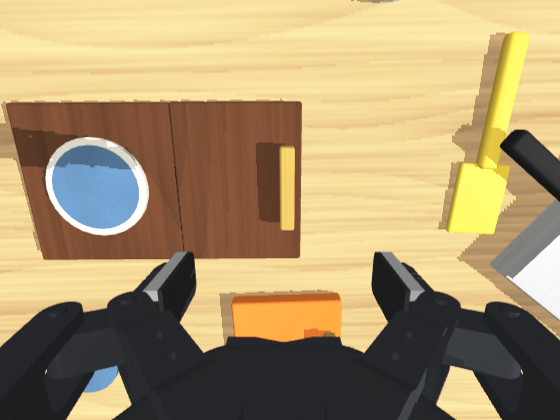

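The gap is closed and the ends are in line. Joint force reached 14.5 N at contact and the length hasn't changed. Next is the jam jar, after a quarter turn so the jaws lie along x and clear the handle when placing.

```bash
for i in 1; do
python3 -m creep '{"hand":[85,85,85,85,85],"delta_pos":[[0,0,0],[0,0,0],[0,0,0],[0,0,0],[0,0,0]],"turn":[1,1,1,1,1]}'
python3 -m creep '{"hand":[85,85,85,85,85],"delta_pos":[[0,0,0],[0,0,0],[0,0,0],[0,0,0],[0,0,0]],"turn":[1,1,1,1,1]}'
python3 -m creep '{"hand":[85,85,85,85,85],"delta_pos":[[0,0,0],[0,0,0],[0,0,0],[0,0,0],[0,0,0]],"turn":[1,1,1,1,1]}'
python3 -m creep '{"hand":[85,85,85,85,85],"delta_pos":[[0,0,0],[0,0,0],[0,0,0],[0,0,0],[0,0,0]],"turn":[1,1,1,0,0]}'
done >/dev/null; python3 plan.py 0.661 -0.195 0.2
```

```text
t 12.82 tcp [0.5289 0.2484 0.2067] yaw x-axis 88.9 zax [-0. -0. -1.] F [ 0.5  0.2 -0.7] gap 0.0852 q [ 0.3   0.34  0.    1.23 -0.    1.89]
world d mm [ 132.1 -443.4   -6.7] TOTAL turn units 0.0
tool d/0.8 now [-0.5509  0.176   0.0086]  after turn [-0.5509  0.176   0.0086] mm/row over5 92.5 nose 0.011
```

```bash
for i in 1; do
python3 -m creep '{"hand":[85,85,85,85,85],"delta_pos":[[-0.0424,0.0135,0],[-0.0424,0.0135,0],[-0.0424,0.0135,0],[-0.0424,0.0135,0],[-0.0424,0.0135,0]],"turn":[0,0,0,0,0]}'
python3 -m creep '{"hand":[85,85,85,85,85],"delta_pos":[[-0.0424,0.0135,0],[-0.0424,0.0135,0],[-0.0424,0.0135,0],[-0.0424,0.0135,0],[-0.0424,0.0135,0]],"turn":[0,0,0,0,0]}'
python3 -m creep '{"hand":[85,85,85,85,85],"delta_pos":[[-0.0424,0.0135,0],[-0.0424,0.0135,0],[-0.0424,0.0135,0],[0,0,0],[0,0,0]],"turn":[0,0,0,0,0]}'
done >/dev/null; python3 plan.py 0.661 -0.195 0.12
python3 - <<'E'
from m import *
c=snap('top');print(blobs(c,COL['high'],.07))
c=snap('wrist','w6');P=cloud(c)
m=(P[...,2]>.066)&(P[...,2]<.074)
l,n=ni.label(m)
for i in range(1,n+1):
    if (l==i).sum()>300:
        q=P[l==i][:,:2]; print(len(q),cv2.minEnclosingCircle((q*1000).astype(np.float32)))
E
```

```text
t 14.07 tcp [ 0.6596 -0.1976  0.2058] yaw x-axis 88.7 zax [-0.001  0.    -1.   ] F [-0.5  0.8 -0.2] gap 0.0849 q [-0.41  0.55  0.33  1.34 -0.    1.19]
world d mm [  1.4   2.6 -85.8] TOTAL turn units 0.0
tool d/0.8 now [0.0033 0.0018 0.1072]  after turn [0.0033 0.0018 0.1072] mm/row over5 17.2 nose 0.011
[([0.668, -0.1823], 171, 0.0698, [159.0, 376.0]), ([0.3101, 0.3139], 127, 0.073, [293.0, 178.0])]
2899 ((664.4221801757812, -193.09774780273438), 28.713045120239258)
```

View pics/w6.png

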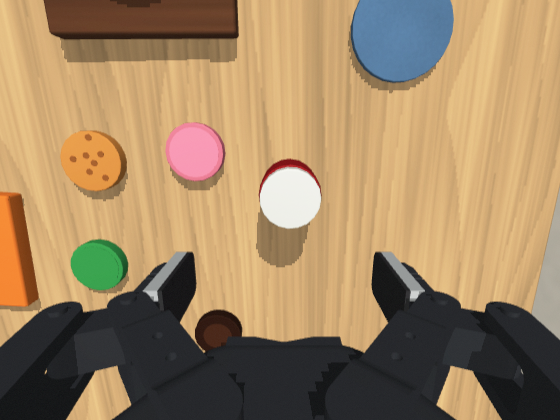

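```bash
python3 -m creep '{"hand":[85,85,85,85,85],"delta_pos":[[0.0046,0.0042,0.0425],[0,0,0.0425],[0,0,0.0425],[0,0,0.0425],[0,0,0.0425]],"turn":[0,0,0,0,0]}'
python3 -m creep '{"hand":[85,45,45,45,45],"delta_pos":[[0,0,0],[0,0,0],[0,0,0],[0,0,0],[0,0,0]],"turn":[0,0,0,0,0]}' 50
python3 -m creep '{"hand":[45,45,45,45,45],"delta_pos":[[0,0,-0.03],[0,0,-0.045],[0,0,-0.045],[0,0,-0.045],[0,0,0]],"turn":[0,0,0,0,0]}' 50
python3 plan.py 0.5285 0.19 0.18
python3 - <<'E'
from m import *
c=snap('top','top7');rects(c)
c=snap('side','side7')
c=snap('wrist','w7')
E
```

```text
clock: 14.58
tcp_pos: [0.663, -0.1895, 0.0362]
orientation: [0.0, 0.714, 0.701, 0.0]
wrist_force: [0.5, -0.3, 0.2]
finger_gap: 0.085
clock: 15.0
tcp_pos: [0.665, -0.192, 0.0399]
orientation: [0.002, 0.715, 0.7, 0.001]
wrist_force: [2.2, -1.0, 7.2]
finger_gap: 0.0604
clock: 15.42
tcp_pos: [0.6674, -0.1933, 0.1799]
orientation: [0.007, 0.715, 0.699, 0.003]
wrist_force: [1.7, -0.6, -0.8]
finger_gap: 0.0607
t 15.42 tcp [ 0.6674 -0.1933  0.1799] yaw x-axis 88.8 zax [ 0.015 -0.006 -1.   ] F [ 1.7 -0.6 -0.8] gap 0.0607 q [-0.4   0.56  0.27  1.27 -0.    1.2 ]
world d mm [-1.389e+02  3.833e+02  1.000e-01] TOTAL turn units 0.0
tool d/0.8 now [ 0.4752 -0.1839 -0.0056]  after turn [ 0.4752 -0.1839 -0.0056] mm/row over5 81.5 nose 0.011
rect [526.8 112.8] size [309.5 179.8] ang 89.09 pix [212. 262.] hueV 10.0 53.0
```

View pics/side7.png

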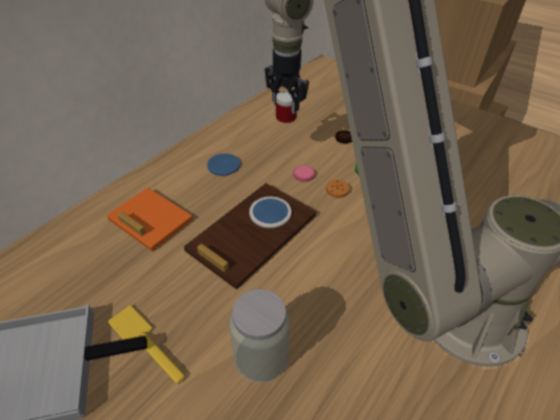

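The jar is gripped by its body and hanging upright above its spot, around (110,286) in the side view. The boards haven't moved. I'm carrying it over the tray end.

```bash
for i in 1; do
python3 -m creep '{"hand":[45,45,45,45,45],"delta_pos":[[0.02,-0.008,0],[0.036,-0.014,0],[0.036,-0.014,0],[0.036,-0.014,0],[0.036,-0.014,0]],"turn":[0,0,0,0,0]}' 60
python3 -m creep '{"hand":[45,45,45,45,45],"delta_pos":[[0.036,-0.014,0],[0.036,-0.014,0],[0.036,-0.014,0],[0.036,-0.014,0],[0.036,-0.014,0]],"turn":[0,0,0,0,0]}'
python3 -m creep '{"hand":[45,45,45,45,45],"delta_pos":[[0.036,-0.014,0],[0.036,-0.014,0],[0.036,-0.014,0],[0.02,-0.008,0],[0,0,0]],"turn":[0,0,0,0,0]}'
done; python3 plan.py 0.5285 0.189 0.1
python3 - <<'E'
from m import *
c=snap('top','top8');rects(c)
c=snap('side','side8')
E
```

```text
clock: 15.98
tcp_pos: [0.6127, -0.058, 0.1663]
orientation: [-0.002, 0.715, 0.699, -0.001]
wrist_force: [0.7, 0.3, -3.0]
finger_gap: 0.0603
clock: 16.4
tcp_pos: [0.5598, 0.0871, 0.1667]
orientation: [-0.001, 0.715, 0.699, -0.001]
wrist_force: [0.5, -0.7, -2.6]
finger_gap: 0.0604
clock: 16.82
tcp_pos: [0.521, 0.192, 0.1668]
orientation: [-0.002, 0.713, 0.701, -0.002]
wrist_force: [-0.3, 0.1, -2.0]
finger_gap: 0.0602
t 16.82 tcp [0.521  0.192  0.1668] yaw x-axis 89.0 zax [-0.005  0.    -1.   ] F [-0.3  0.1 -2. ] gap 0.0602 q [ 0.21  0.31 -0.14  1.12  0.    1.8 ]
world d mm [  7.5  -3.  -66.8] TOTAL turn units 0.0
tool d/0.8 now [-0.0036  0.0098  0.0834]  after turn [-0.0036  0.0098  0.0834] mm/row over5 13.5 nose 0.011
rect [526.3  80.5] size [244.9 179.8] ang 89.1 pix [213. 276.] hueV 10.0 53.0
```

View pics/side8.png

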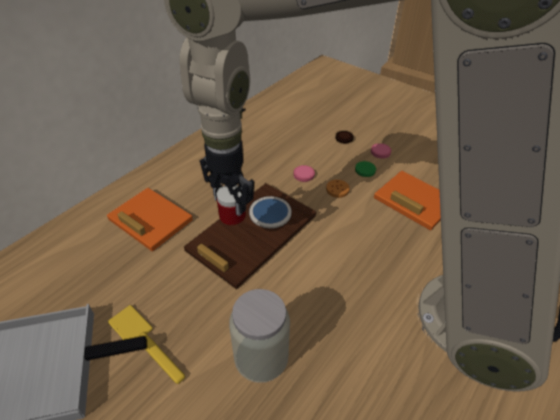

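```bash
python3 -m creep '{"hand":[45,45,45,45,45],"delta_pos":[[-0.0036,0.0098,0.03],[0,0,0.03],[0,0,0.03],[0,0,0.025],[0,0,0.01]],"turn":[0,0,0,0,0]}'
python3 plan.py 0.5285 0.189 0.06
python3 - <<'E'
from m import *
c=snap('side','side9')
c=snap('wrist','w9')
E
```

```text
clock: 17.33
tcp_pos: [0.5299, 0.1841, 0.0649]
orientation: [-0.002, 0.715, 0.699, -0.003]
wrist_force: [-1.4, -0.3, -2.8]
finger_gap: 0.0601
t 17.33 tcp [0.5299 0.1841 0.0649] yaw x-axis 88.6 zax [-0.006 -0.002 -1.   ] F [-1.4 -0.3 -2.8] gap 0.0601 q [ 0.19  0.41 -0.28  0.9  -0.    1.79]
world d mm [-1.4  4.9 -4.9] TOTAL turn units 0.0
tool d/0.8 now [ 0.0061 -0.0018  0.0061]  after turn [ 0.0061 -0.0018  0.0061] mm/row over5 1.4 nose 0.011
```

View pics/side9.png

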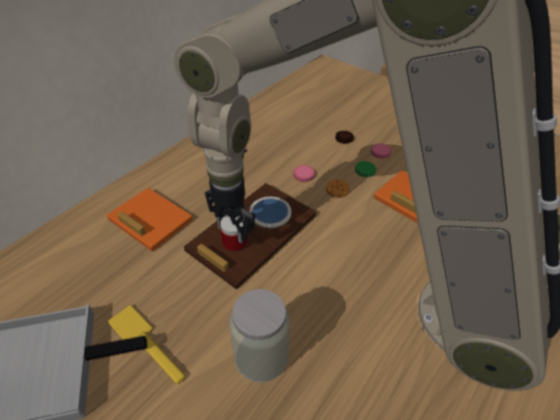

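View pics/w9.png

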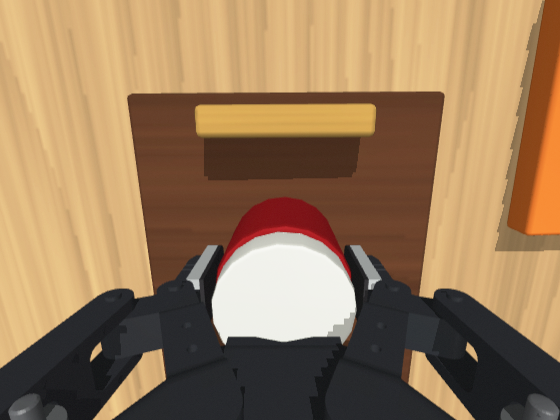

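```bash
python3 -m creep '{"hand":[45,45,45,45,45],"delta_pos":[[0.006,-0.0018,0.002],[0,0,0.002],[0,0,0.002],[0,0,0],[0,0,0]],"turn":[0,0,0,0,0]}'
python3 -m creep '{"hand":[45,45,45,45,45],"delta_pos":[[0,0,0.001],[0,0,0.001],[0,0,0],[0,0,0],[0,0,0]],"turn":[0,0,0,0,0]}'
python3 plan.py 0.5285 0.189 0.06
```

```text
clock: 17.85
tcp_pos: [0.5312, 0.1911, 0.0648]
orientation: [0.0, 0.715, 0.699, 0.001]
wrist_force: [-0.4, 0.5, -1.5]
finger_gap: 0.0604
clock: 18.27
tcp_pos: [0.5307, 0.1909, 0.0624]
orientation: [0.0, 0.715, 0.699, -0.0]
wrist_force: [1.0, 0.8, -2.9]
finger_gap: 0.0601
t 18.27 tcp [0.5307 0.1909 0.0624] yaw x-axis 88.8 zax [ 0. -0. -1.] F [ 1.   0.8 -2.9] gap 0.0601 q [ 0.2   0.41 -0.28  0.88 -0.    1.8 ]
world d mm [-2.2 -1.9 -2.4] TOTAL turn units 0.0
tool d/0.8 now [-0.0024 -0.0027  0.003 ]  after turn [-0.0024 -0.0027  0.003 ] mm/row over5 0.8 nose 0.011
```

```bash
python3 -m creep '{"hand":[45,45,45,45,45],"delta_pos":[[0,0,0.002],[0,0,0.001],[0,0,0],[0,0,0],[0,0,0]],"turn":[0,0,0,0,0]}'
python3 -m creep '{"hand":[45,45,45,45,45],"delta_pos":[[0,0,0.001],[0,0,0.001],[0,0,0],[0,0,0],[0,0,0]],"turn":[0,0,0,0,0]}'
python3 plan.py 0.5285 0.189 0.06
```

```text
clock: 18.68
tcp_pos: [0.5307, 0.1909, 0.0601]
orientation: [0.0, 0.715, 0.699, 0.0]
wrist_force: [0.1, 0.5, -2.0]
finger_gap: 0.0601
clock: 19.1
tcp_pos: [0.5308, 0.191, 0.06]
orientation: [0.0, 0.715, 0.699, 0.0]
wrist_force: [-3.6, -0.1, 9.6]
finger_gap: 0.0601
t 19.1 tcp [0.5308 0.191  0.06  ] yaw x-axis 88.8 zax [ 0.001 -0.    -1.   ] F [-3.6 -0.1  9.6] gap 0.0601 q [ 0.2   0.41 -0.28  0.88 -0.    1.8 ]
world d mm [-2.3 -2.   0. ] TOTAL turn units 0.0
tool d/0.8 now [-0.0025 -0.0028 -0.    ]  after turn [-0.0025 -0.0028 -0.    ] mm/row over5 0.6 nose 0.011
```

Contact at z = 0.060, as expected. I'll relieve the pressure slightly, release, and lift straight up.

```bash
python3 -m creep '{"hand":[45,85,85,85,85],"delta_pos":[[0,0,-0.001],[0,0,0],[0,0,0],[0,0,0],[0,0,0]],"turn":[0,0,0,0,0]}'
python3 -m creep '{"hand":[85,85,85,85,85],"delta_pos":[[0,0,-0.02],[0,0,-0.035],[0,0,-0.04],[0,0,-0.04],[0,0,-0.04]],"turn":[0,0,0,0,0]}'
python3 plan.py 0.447 -0.162 0.16
python3 - <<'E'
from m import *
c=snap('side','side10')
c=snap('wrist','w10');P=cloud(c)
for lo,hi in [(.085,.095),(.041,.049)]:
  l,n=ni.label((P[...,2]>lo)&(P[...,2]<hi))
  for i in range(1,n+1):
    if (l==i).sum()>300:
        q=(P[l==i][:,:2]*1000).astype(np.float32); print(len(q),cv2.minEnclosingCircle(q),cv2.minAreaRect(q))
E
```

```text
clock: 19.52
tcp_pos: [0.5309, 0.1909, 0.0591]
orientation: [0.0, 0.715, 0.699, 0.0]
wrist_force: [0.4, 1.4, -0.2]
finger_gap: 0.0851
clock: 19.93
tcp_pos: [0.5304, 0.1908, 0.2004]
orientation: [-0.0, 0.715, 0.699, -0.0]
wrist_force: [0.9, 0.4, -1.1]
finger_gap: 0.0853
t 19.93 tcp [0.5304 0.1908 0.2004] yaw x-axis 88.8 zax [-0.001 -0.    -1.   ] F [ 0.9  0.4 -1.1] gap 0.0853 q [ 0.2   0.31 -0.07  1.2  -0.    1.8 ]
world d mm [ -83.4 -352.8  -40.4] TOTAL turn units 0.0
tool d/0.8 now [-0.4432 -0.0946  0.0506]  after turn [-0.4432 -0.0946  0.0506] mm/row over5 73.0 nose 0.011
826 ((332.9429626464844, 330.3179931640625), 28.80477523803711) ((336.4351806640625, 327.8501281738281), (57.596099853515625, 9.78803825378418), 54.75210189819336)
3265 ((529.98974609375, 188.7867889404297), 28.909696578979492) ((530.033935546875, 189.0821075439453), (56.469905853271484, 56.28935241699219), 86.18803405761719)
593 ((318.4588623046875, 336.26129150390625), 44.78450012207031) ((326.923095703125, 328.51605224609375), (89.56375122070312, 23.896146774291992), 47.53959274291992)
1369 ((758.843505859375, 304.4743957519531), 35.17913818359375) ((758.5736694335938, 306.21051025390625), (69.87844848632812, 16.266162872314453), 1.037222981452942)
1556 ((531.1461791992188, 254.26895141601562), 45.03023910522461) ((531.1761474609375, 254.9517059326172), (15.983851432800293, 89.45687103271484), 89.12749481201172)
```

View pics/w10.png

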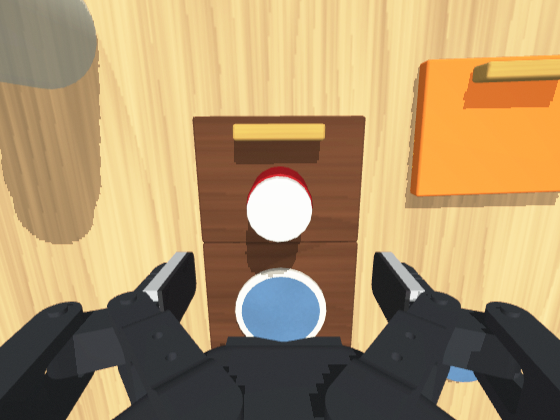

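The jar stands upright at (0.530, 0.189), about 12 mm towards the tray from the tray end's centre, with its top at 0.09. Next is the oat biscuit.

```bash
for i in 1; do
python3 -m creep '{"hand":[85,85,85,85,85],"delta_pos":[[-0.0403,-0.0086,0],[-0.0403,-0.0086,0],[-0.0403,-0.0086,0],[-0.0403,-0.0086,0],[-0.0403,-0.0086,0]],"turn":[0,0,0,0,0]}' 40
python3 -m creep '{"hand":[85,85,85,85,85],"delta_pos":[[-0.0403,-0.0086,0],[-0.0403,-0.0086,0],[-0.0403,-0.0086,0],[-0.0403,-0.0086,0],[-0.0403,-0.0086,0]],"turn":[0,0,0,0,0]}'
python3 -m creep '{"hand":[85,85,85,85,85],"delta_pos":[[-0.0403,-0.0086,0.04],[0,0,0.035],[0,0,0],[0,0,0],[0,0,0]],"turn":[0,0,0,0,0]}'
done >/dev/null
cat > disc.py <<'E'
from m import *
import sys
def discs(c,lo,hi,amin=150,tag=''):
    P=cloud(c);hsv=cv2.cvtColor(c['pixels'],cv2.COLOR_RGB2HSV).astype(int)
    Z=P[...,2];l,n=ni.label((Z>lo)&(Z<hi))
    for i in range(1,n+1):
        if (l==i).sum()>amin:
            q=(P[l==i][:,:2]*1000).astype(np.float32);(cc,r)=cv2.minEnclosingCircle(q)
            if 22<r<60: print('disc',np.round(cc,1),'r',round(r,1),'n',len(q),'z',round(float(np.median(Z[l==i])),4),'hsv',np.median(hsv[l==i],axis=0),'meanpix',np.round(ni.center_of_mass(l==i)))
if __name__=='__main__':
    st();c=snap('wrist',sys.argv[1]);discs(c,float(sys.argv[2]),float(sys.argv[3]))
E
python3 disc.py w11 .010 .018;python3 plan.py 0.447 -0.162 0.01
```

```text
t 21.28 tcp [ 0.4483 -0.1585  0.1429] yaw x-axis 88.8 zax [ 0.  0. -1.] F [0.4 0.3 0.8] gap 0.0849 q [-0.51  0.18 -0.38  1.01  0.    1.08]
disc [ 562.5 -152.5] r 31.7 n 3708 z 0.014 hsv [171.  93. 249.] meanpix [193. 410.]
disc [ 449.2 -159.7] r 32.9 n 3914 z 0.0139 hsv [ 15. 177. 229.] meanpix [203. 285.]
disc [ 432.4 -284.4] r 31.2 n 2223 z 0.0142 hsv [ 66. 164. 163.] meanpix [319. 272.]
t 21.33 tcp [ 0.4489 -0.1586  0.1435] yaw x-axis 88.8 zax [ 0.001 -0.001 -1.   ] F [-0.2  0.1 -0.4] gap 0.0852 q [-0.51  0.18 -0.38  1.01  0.    1.08]
world d mm [  -1.9   -3.4 -133.5] TOTAL turn units 0.0
tool d/0.8 now [-0.0041 -0.0026  0.1669]  after turn [-0.0041 -0.0026  0.1669] mm/row over5 26.7 nose 0.011
```

View pics/w11.png

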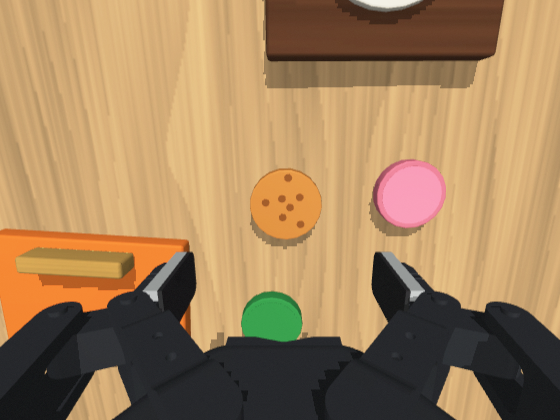

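```bash
python3 -m creep '{"hand":[85,85,85,85,85],"delta_pos":[[-0.0014,0.0006,0.035],[0,0,0.04],[0,0,0.04],[0,0,0.03],[0,0,0.014]],"turn":[0,0,0,0,0]}' 40
python3 -m creep '{"hand":[85,85,85,85,85],"delta_pos":[[0,0,0],[0,0,0.003],[0,0,0],[0,0,0.002],[0,0,0]],"turn":[0,0,0,0,0]}' 40
python3 plan.py .4492 -.1597 0.01;python3 disc.py w12 .010 .018
```

```text
clock: 21.75
tcp_pos: [0.4483, -0.1588, 0.0137]
orientation: [-0.001, 0.714, 0.7, -0.0]
wrist_force: [0.1, 0.3, 0.8]
finger_gap: 0.0849
clock: 22.17
tcp_pos: [0.4496, -0.1605, 0.0122]
orientation: [0.001, 0.715, 0.7, 0.0]
wrist_force: [0.1, -0.8, 0.4]
finger_gap: 0.0851
t 22.17 tcp [ 0.4496 -0.1605  0.0122] yaw x-axis 88.8 zax [ 0.002 -0.001 -1.   ] F [ 0.1 -0.8  0.4] gap 0.0851 q [-0.51  0.33 -0.56  0.68 -0.    1.08]
world d mm [-0.4  0.8 -2.2] TOTAL turn units 0.0
tool d/0.8 now [ 0.001  -0.0005  0.0028]  after turn [ 0.001  -0.0005  0.0028] mm/row over5 0.5 nose 0.011
t 22.17 tcp [ 0.4496 -0.1605  0.0122] yaw x-axis 88.8 zax [ 0.002 -0.001 -1.   ] F [ 0.1 -0.8  0.4] gap 0.0851 q [-0.51  0.33 -0.56  0.68 -0.    1.08]
disc [ 561.8 -152.9] r 31.9 n 10673 z 0.0141 hsv [171.  97. 248.] meanpix [248. 511.]
disc [ 449.5 -160.1] r 33.2 n 13128 z 0.014 hsv [ 15. 178. 228.] meanpix [266. 284.]
```

View pics/w12.png

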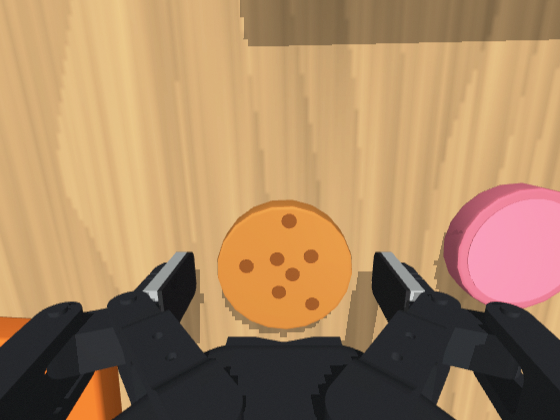

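Run:
```python
from m import *
c=snap('wrist');P=cloud(c);s=env.get_state()
for (r,k) in [(256,188),(256,380),(270,190),(270,378),(290,185),(262,186),(300,160)]:
    print(r,k,np.round(P[r,k],4))
sub=P[230:330,100:200].reshape(-1,3);x=sub[(c['depth'][230:330,100:200].ravel()<.17)];print(len(x));print(np.round(np.percentile(x[:,2],[0,1,5,50]),4))
```

```text
256 188 [ 0.4064 -0.1477  0.0215]
256 380 [ 0.4914 -0.1488  0.0232]
270 190 [ 0.4063 -0.155   0.0208]
270 378 [ 0.4914 -0.1561  0.0222]
290 185 [ 0.406  -0.1605  0.0286]
262 186 [ 0.4066 -0.1489  0.0251]
300 160 [ 0.4056 -0.1507  0.0515]
10000
[-0.0023 -0.0011 -0.0007  0.0011]
```

Run:
```python
from m import *
c=snap('wrist');P=cloud(c)
for col in (186,190,192,194,195,376,375,374):
    print(col,[ (r,round(float(P[r,col,2]),3)) for r in range(250,300,5)])
```

```text
186 [(250, 0.001), (255, 0.023), (260, 0.024), (265, 0.025), (270, 0.027), (275, 0.026), (280, 0.026), (285, 0.027), (290, 0.029), (295, 0.028)]
190 [(250, 0.001), (255, 0.019), (260, 0.02), (265, 0.02), (270, 0.02), (275, 0.021), (280, 0.021), (285, 0.022), (290, 0.024), (295, 0.023)]
192 [(250, 0.0), (255, 0.016), (260, 0.017), (265, 0.018), (270, 0.018), (275, 0.018), (280, 0.019), (285, 0.019), (290, 0.021), (295, 0.022)]
194 [(250, 0.0), (255, 0.001), (260, 0.014), (265, 0.014), (270, 0.015), (275, 0.016), (280, 0.017), (285, 0.017), (290, 0.018), (295, -0.0)]
195 [(250, -0.0), (255, -0.0), (260, 0.001), (265, -0.0), (270, 0.0), (275, 0.013), (280, 0.016), (285, 0.015), (290, 0.016), (295, -0.001)]
376 [(250, -0.0), (255, 0.017), (260, 0.018), (265, 0.018), (270, 0.02), (275, 0.021), (280, 0.02), (285, 0.023), (290, 0.021), (295, 0.022)]
375 [(250, -0.0), (255, 0.016), (260, 0.017), (265, 0.018), (270, 0.018), (275, 0.018), (280, 0.02), (285, 0.021), (290, 0.02), (295, 0.02)]
374 [(250, -0.0), (255, 0.014), (260, 0.015), (265, 0.014), (270, 0.016), (275, 0.017), (280, 0.018), (285, 0.019), (290, 0.019), (295, 0.02)]
```

```bash
python3 -m creep '{"hand":[85,85,72,72,72],"delta_pos":[[0,0,0.003],[0,0,0.003],[0,0,0],[0,0,0],[0,0,0]],"turn":[0,0,0,0,0]}' 40
python3 -m creep '{"hand":[50,50,50,50,50],"delta_pos":[[0,0,0],[0,0,0],[0,0,0],[0,0,0],[0,0,0]],"turn":[0,0,0,0,0]}' 40
python3 plan.py .4492 -.1597 0.01
```

```text
clock: 22.73
tcp_pos: [0.4484, -0.1601, 0.0061]
orientation: [-0.0, 0.715, 0.699, -0.0]
wrist_force: [0.9, -0.1, -0.2]
finger_gap: 0.0716
clock: 23.15
tcp_pos: [0.4486, -0.1602, 0.0066]
orientation: [0.0, 0.715, 0.699, 0.0]
wrist_force: [-1.3, 0.1, 5.8]
finger_gap: 0.0644
t 23.15 tcp [ 0.4486 -0.1602  0.0066] yaw x-axis 88.8 zax [ 0. -0. -1.] F [-1.3  0.1  5.8] gap 0.0644 q [-0.51  0.34 -0.56  0.67 -0.    1.08]
world d mm [0.6 0.5 3.4] TOTAL turn units 0.0
tool d/0.8 now [ 0.0006  0.0008 -0.0043]  after turn [ 0.0006  0.0008 -0.0043] mm/row over5 0.7 nose 0.011
```

The oat is gripped (gap 64.4). I'm lifting it and stopping short of the tray so the wrist camera can see the plate.

```bash
python3 -m creep '{"hand":[50,50,50,50,50],"delta_pos":[[0,0,-0.02],[0,0,-0.035],[0,0,-0.04],[0,0,-0.04],[0,0,-0.04]],"turn":[0,0,0,0,0]}' 40
python3 -m creep '{"hand":[50,50,50,50,50],"delta_pos":[[0.025,0.018,0],[0.04,0.023,0],[0.04,0.023,0],[0.03,0.023,0],[0.015,0.013,0]],"turn":[0,0,0,0,0]}' 40
python3 disc.py w13 .026 .031; python3 plan.py .5256 .0429 .1
```

```text
clock: 23.57
tcp_pos: [0.4481, -0.1599, 0.1473]
orientation: [-0.0, 0.715, 0.699, -0.0]
wrist_force: [1.2, -0.8, -1.1]
finger_gap: 0.0642
clock: 23.98
tcp_pos: [0.5326, -0.0393, 0.1462]
orientation: [0.0, 0.714, 0.7, 0.001]
wrist_force: [-0.2, -0.1, -0.5]
finger_gap: 0.0641
t 23.98 tcp [ 0.5326 -0.0393  0.1462] yaw x-axis 88.9 zax [ 0.001  0.001 -1.   ] F [-0.2 -0.1 -0.5] gap 0.0641 q [-0.22  0.28 -0.24  1.05  0.    1.37]
disc [527.6  45.8] r 54.9 n 15407 z 0.0282 hsv [105. 113. 208.] meanpix [100. 276.]
t 24.03 tcp [ 0.5339 -0.0385  0.1461] yaw x-axis 89.0 zax [ 0.002  0.001 -1.   ] F [ 2.4  1.  -0. ] gap 0.0644 q [-0.22  0.28 -0.24  1.05  0.    1.37]
world d mm [ -8.3  81.4 -46.1] TOTAL turn units 0.0
tool d/0.8 now [ 0.1014 -0.0124  0.0577]  after turn [ 0.1014 -0.0124  0.0577] mm/row over5 18.8 nose 0.011
```

View pics/w13.png

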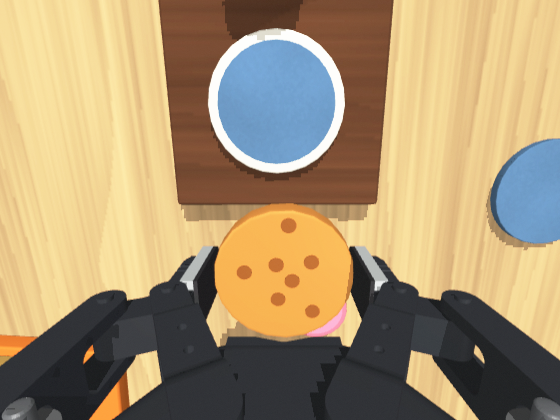

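```bash
python3 -m creep '{"hand":[50,50,50,50,50],"delta_pos":[[0.03,-0.0029,0],[0.03,-0.0029,0],[0.03,-0.0029,0],[0.0154,0,0.03],[0,0,0.04]],"turn":[0,0,0,0,0]}' 40
python3 -m creep '{"hand":[50,50,50,50,50],"delta_pos":[[0,0,0.03],[0,0,0],[0,0,0],[0,0,0],[0,0,0]],"turn":[0,0,0,0,0]}' 40
python3 disc.py w14 .026 .031; python3 plan.py .5276 .0456 .037
```

```text
clock: 24.45
tcp_pos: [0.5282, 0.0445, 0.0921]
orientation: [0.002, 0.714, 0.7, 0.002]
wrist_force: [0.7, -0.5, -1.2]
finger_gap: 0.0644
clock: 24.87
tcp_pos: [0.5274, 0.0421, 0.068]
orientation: [0.001, 0.715, 0.699, 0.001]
wrist_force: [0.1, -0.2, -0.4]
finger_gap: 0.0642
t 24.87 tcp [0.5274 0.0421 0.068 ] yaw x-axis 88.7 zax [ 0.003 -0.    -1.   ] F [ 0.1 -0.2 -0.4] gap 0.0642 q [-0.07  0.34 -0.36  0.86 -0.    1.52]
disc [529.2 170.3] r 25.0 n 273 z 0.0285 hsv [179. 209.  93.] meanpix [ 21. 283.]
disc [527.8  47.2] r 54.5 n 10888 z 0.0282 hsv [104. 112. 219.] meanpix [192. 285.]
t 24.92 tcp [0.5275 0.0421 0.068 ] yaw x-axis 88.7 zax [ 0.003 -0.    -1.   ] F [ 0.4 -0.4 -0.5] gap 0.0643 q [-0.07  0.34 -0.36  0.86 -0.    1.52]
world d mm [  0.1   3.5 -31. ] TOTAL turn units 0.0
tool d/0.8 now [ 0.0044 -0.0001  0.0388]  after turn [ 0.0044 -0.0001  0.0388] mm/row over5 6.2 nose 0.011
```

View pics/w14.png

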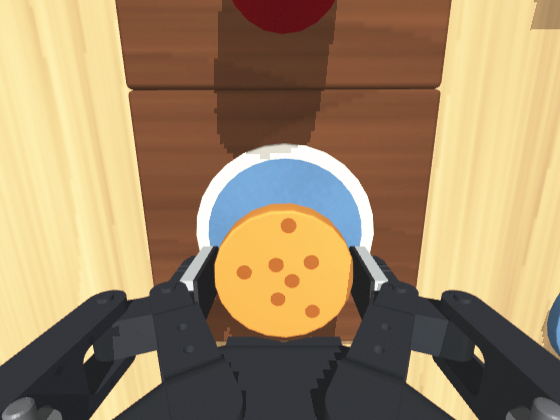

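```bash
python3 -m creep '{"hand":[50,50,50,50,50],"delta_pos":[[0.005,0,0.015],[0,0,0.015],[0,0,0.008],[0,0,0],[0,0,0]],"turn":[0,0,0,0,0]}' 40
python3 -m creep '{"hand":[50,50,50,50,50],"delta_pos":[[0,0,0.001],[0,0,0.001],[0,0,0],[0,0,0],[0,0,0]],"turn":[0,0,0,0,0]}' 40
python3 plan.py .5276 .0456 .0346
```

```text
clock: 25.33
tcp_pos: [0.5263, 0.0464, 0.0363]
orientation: [0.0, 0.715, 0.699, 0.0]
wrist_force: [-0.2, -0.8, 0.0]
finger_gap: 0.0645
clock: 25.75
tcp_pos: [0.5264, 0.0465, 0.0346]
orientation: [0.0, 0.715, 0.699, 0.0]
wrist_force: [0.1, 0.1, 1.8]
finger_gap: 0.0645
t 25.75 tcp [0.5264 0.0465 0.0346] yaw x-axis 88.8 zax [ 0.001 -0.    -1.   ] F [0.1 0.1 1.8] gap 0.0645 q [-0.06  0.38 -0.4   0.79 -0.    1.53]
world d mm [ 1.2 -0.9 -0. ] TOTAL turn units 0.0
tool d/0.8 now [-0.0011  0.0016  0.    ]  after turn [-0.0011  0.0016  0.    ] mm/row over5 0.3 nose 0.011
```

Contact at the predicted height. I'm shifting +1 mm in x, then releasing.

```bash
python3 -m creep '{"hand":[50,50,85,85,85],"delta_pos":[[0,0.0014,-0.0005],[0,0,0],[0,0,0],[0,0,0],[0,0,-0.01]],"turn":[0,0,0,0,0]}' 40
python3 -m creep '{"hand":[85,85,85,85,85],"delta_pos":[[0,0,-0.03],[0,0,-0.04],[-0.02,0,-0.045],[-0.04,0,0],[-0.04,0,0]],"turn":[0,0,0,0,0]}' 40
python3 disc.py w15 .024 .05; python3 plan.py .5625 -.152 .14
python3 - <<'E'
from m import *
c=snap('wrist');P=cloud(c)
l,n=ni.label((P[...,2]>.038)&(P[...,2]<.047))
for i in range(1,n+1):
    if (l==i).sum()>300: print(cv2.minEnclosingCircle((P[l==i][:,:2]*1000).astype(np.float32)))
E
```

```text
clock: 26.17
tcp_pos: [0.5259, 0.0466, 0.0415]
orientation: [-0.001, 0.715, 0.699, -0.001]
wrist_force: [-0.1, 0.5, 0.9]
finger_gap: 0.085
clock: 26.58
tcp_pos: [0.5275, -0.0339, 0.1383]
orientation: [0.003, 0.714, 0.7, 0.002]
wrist_force: [-0.1, -0.4, -0.8]
finger_gap: 0.0847
t 26.58 tcp [ 0.5275 -0.0339  0.1383] yaw x-axis 88.9 zax [ 0.006 -0.001 -1.   ] F [-0.1 -0.4 -0.8] gap 0.0847 q [-0.22  0.27 -0.27  1.02 -0.    1.37]
disc [527.7  45.7] r 55.0 n 16223 z 0.0289 hsv [ 24. 114. 247.] meanpix [106. 282.]
t 26.63 tcp [ 0.527  -0.0393  0.137 ] yaw x-axis 88.6 zax [ 0.004 -0.005 -1.   ] F [ 0.1 -4.3 -0. ] gap 0.0852 q [-0.22  0.28 -0.27  1.02 -0.    1.37]
world d mm [  35.5 -112.7    3. ] TOTAL turn units 0.0
tool d/0.8 now [-0.1397  0.0478 -0.0029]  after turn [-0.1397  0.0478 -0.0029] mm/row over5 23.6 nose 0.011
((526.6531372070312, 46.75147247314453), 32.97389221191406)
```

View pics/w15.png

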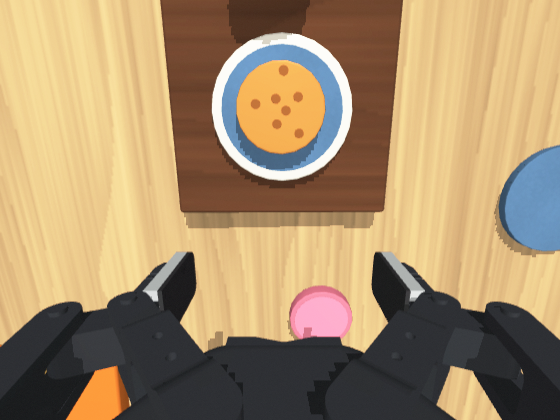

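The oat is within 1.5 mm of the plate centre. Next is the near pink biscuit.

```bash
python3 -m creep '{"hand":[85,85,85,85,85],"delta_pos":[[-0.025,0.012,0],[-0.04,0.012,0],[-0.04,0.012,0.03],[-0.035,0.012,0.04],[0,0,0.03]],"turn":[0,0,0,0,0]}' 40
python3 -m creep '{"hand":[85,85,85,85,85],"delta_pos":[[0,0,0],[0,0,0],[0,0,0],[0,0,0],[0,0,0]],"turn":[0,0,0,0,0]}' 40
python3 disc.py w16 .010 .018;python3 plan.py .5625 -.1525 .007
```

```text
clock: 27.1
tcp_pos: [0.5635, -0.1496, 0.0555]
orientation: [0.002, 0.716, 0.698, 0.0]
wrist_force: [0.9, 0.3, -0.1]
finger_gap: 0.0853
clock: 27.52
tcp_pos: [0.5621, -0.1445, 0.0581]
orientation: [0.001, 0.714, 0.7, 0.001]
wrist_force: [0.1, 0.6, 0.3]
finger_gap: 0.085
t 27.52 tcp [ 0.5621 -0.1445  0.0581] yaw x-axis 88.8 zax [ 0.003 -0.001 -1.   ] F [0.1 0.6 0.3] gap 0.085 q [-0.39  0.44 -0.24  0.89  0.    1.2 ]
disc [ 562.6 -152.4] r 31.4 n 6954 z 0.0142 hsv [172. 100. 248.] meanpix [246. 285.]
disc [ 422.2 -271.6] r 25.5 n 1774 z 0.0145 hsv [ 66. 164. 163.] meanpix [400. 102.]
t 27.57 tcp [ 0.562  -0.1446  0.0579] yaw x-axis 88.8 zax [ 0.003 -0.001 -1.   ] F [-0.5  0.2  0.9] gap 0.085 q [-0.39  0.44 -0.24  0.89 -0.    1.2 ]
world d mm [  0.5  -7.9 -50.9] TOTAL turn units 0.0
tool d/0.8 now [-0.0098  0.0006  0.0636]  after turn [-0.0098  0.0006  0.0636] mm/row over5 10.3 nose 0.011
```

View pics/w16.png

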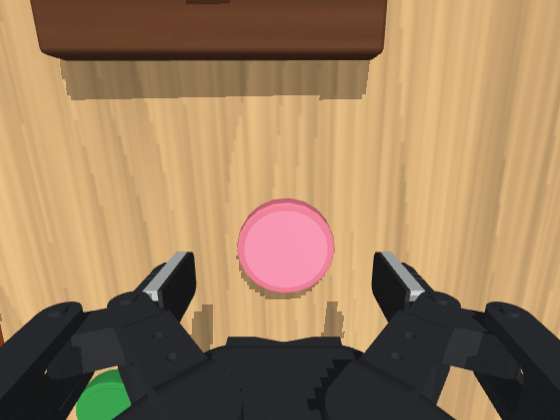

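```bash
python3 -m creep '{"hand":[85,85,85,85,85],"delta_pos":[[-0.0098,0.0006,0.02],[0,0,0.025],[0,0,0.01],[0,0,0.006],[0,0,0]],"turn":[0,0,0,0,0]}' 40
python3 plan.py .5625 -.1525 .007
```

```text
clock: 27.98
tcp_pos: [0.5607, -0.1523, 0.0067]
orientation: [-0.001, 0.715, 0.7, -0.0]
wrist_force: [-0.4, -0.3, -1.1]
finger_gap: 0.085
t 27.98 tcp [ 0.5607 -0.1523  0.0067] yaw x-axis 88.8 zax [-0.001  0.001 -1.   ] F [-0.4 -0.3 -1.1] gap 0.085 q [-0.4   0.5  -0.29  0.78 -0.    1.19]
world d mm [ 1.8 -0.2  0.3] TOTAL turn units 0.0
tool d/0.8 now [-0.0003  0.0023 -0.0004]  after turn [-0.0003  0.0023 -0.0004] mm/row over5 0.4 nose 0.011
```

```bash
python3 -m creep '{"hand":[72,72,50,50,50],"delta_pos":[[0,0.0023,0],[0,0,0],[0,0,0],[0,0,0],[0,0,0]],"turn":[0,0,0,0,0]}' 40
python3 plan.py .5625 -.1525 .007
python3 -m creep '{"hand":[50,50,50,50,50],"delta_pos":[[0,0,-0.02],[0,0,-0.035],[0,0,-0.04],[0,0,-0.04],[0,0,-0.02]],"turn":[0,0,0,0,0]}' 40
python3 -m creep '{"hand":[50,50,50,50,50],"delta_pos":[[0.025,-0.008,0],[0.035,-0.01,0],[0.035,-0.01,0],[0.025,-0.01,0],[0.01,-0.0065,0]],"turn":[0,0,0,0,0]}' 40
python3 disc.py w17 .039 .045; python3 plan.py .5272 .0463 .07
```

```text
clock: 28.4
tcp_pos: [0.5643, -0.1532, 0.0087]
orientation: [0.001, 0.715, 0.699, 0.001]
wrist_force: [0.0, 0.8, 5.7]
finger_gap: 0.0614
t 28.4 tcp [ 0.5643 -0.1532  0.0087] yaw x-axis 88.8 zax [ 0.003 -0.001 -1.   ] F [0.  0.8 5.7] gap 0.0614 q [-0.4   0.5  -0.28  0.78  0.    1.19]
world d mm [-1.8  0.7 -1.7] TOTAL turn units 0.0
tool d/0.8 now [ 0.0008 -0.0023  0.0022]  after turn [ 0.0008 -0.0023  0.0022] mm/row over5 0.5 nose 0.011
clock: 28.82
tcp_pos: [0.5647, -0.1535, 0.1356]
orientation: [0.002, 0.715, 0.699, 0.001]
wrist_force: [1.6, 0.7, -1.0]
finger_gap: 0.0611
clock: 29.23
tcp_pos: [0.5286, -0.0457, 0.1314]
orientation: [-0.0, 0.714, 0.7, 0.0]
wrist_force: [0.6, 0.2, -0.6]
finger_gap: 0.061
t 29.23 tcp [ 0.5286 -0.0457  0.1314] yaw x-axis 88.9 zax [-0.001  0.001 -1.   ] F [ 0.6  0.2 -0.6] gap 0.061 q [-0.24  0.29 -0.27  1.02  0.    1.35]
disc [526.6  46.7] r 32.9 n 7253 z 0.0419 hsv [ 18. 161. 251.] meanpix [ 88. 279.]
t 29.28 tcp [ 0.5279 -0.0454  0.1314] yaw x-axis 88.9 zax [-0.002  0.001 -1.   ] F [-1.4  2.1 -0.1] gap 0.0616 q [-0.24  0.29 -0.27  1.02  0.    1.35]
world d mm [ -0.7  91.7 -61.4] TOTAL turn units 0.0
tool d/0.8 now [ 0.1145 -0.0029  0.0768]  after turn [ 0.1145 -0.0029  0.0768] mm/row over5 22.1 nose 0.011
```

View pics/w17.png

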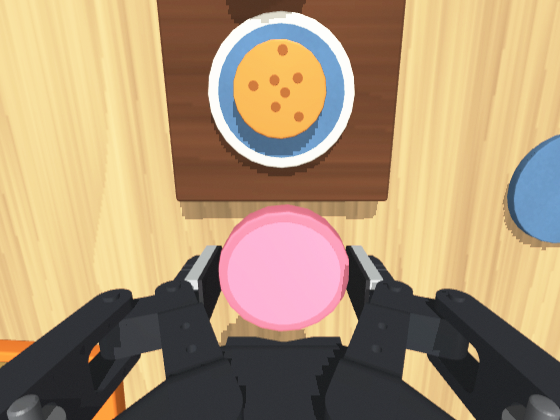

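```bash
python3 -m creep '{"hand":[50,50,50,50,50],"delta_pos":[[0.03,-0.002,0],[0.035,-0.001,0],[0.03,0,0],[0.0195,0,0.02],[0,0,0.035]],"turn":[0,0,0,0,0]}' 40
python3 -m creep '{"hand":[50,50,50,50,50],"delta_pos":[[0,0,0.025],[0,0,0.012],[0,0,0],[0,0,0],[0,0,0]],"turn":[0,0,0,0,0]}' 40
python3 plan.py .5272 .0463 .0507
```

```text
clock: 29.7
tcp_pos: [0.5328, 0.0451, 0.09]
orientation: [0.003, 0.714, 0.7, 0.003]
wrist_force: [0.7, -1.2, -0.7]
finger_gap: 0.0612
clock: 30.12
tcp_pos: [0.5306, 0.0428, 0.0588]
orientation: [0.001, 0.715, 0.699, 0.001]
wrist_force: [0.5, -0.1, 0.1]
finger_gap: 0.0615
t 30.12 tcp [0.5306 0.0428 0.0588] yaw x-axis 88.7 zax [ 0.002 -0.    -1.   ] F [ 0.5 -0.1  0.1] gap 0.0615 q [-0.07  0.36 -0.37  0.84 -0.    1.52]
world d mm [-3.4  3.5 -8.1] TOTAL turn units 0.0
tool d/0.8 now [ 0.0042 -0.0043  0.0101]  after turn [ 0.0042 -0.0043  0.0101] mm/row over5 1.9 nose 0.011
```

```bash
python3 -m creep '{"hand":[50,50,50,50,50],"delta_pos":[[0.0042,-0.0043,0.004],[0,0,0.003],[0,0,0.001],[0,0,0],[0,0,0]],"turn":[0,0,0,0,0]}' 40
python3 -m creep '{"hand":[50,50,50,50,50],"delta_pos":[[0,0,0.001],[0,0,0.001],[0,0,0],[0,0,0],[0,0,0]],"turn":[0,0,0,0,0]}' 40
python3 plan.py .5272 .0463 .0507
```

```text
clock: 30.53
tcp_pos: [0.5261, 0.0469, 0.0514]
orientation: [0.0, 0.715, 0.699, 0.0]
wrist_force: [-0.5, 0.2, -1.0]
finger_gap: 0.0612
clock: 30.95
tcp_pos: [0.5263, 0.0469, 0.0507]
orientation: [0.0, 0.715, 0.699, 0.0]
wrist_force: [-2.1, 0.3, 6.8]
finger_gap: 0.0612
t 30.95 tcp [0.5263 0.0469 0.0507] yaw x-axis 88.8 zax [ 0.001 -0.    -1.   ] F [-2.1  0.3  6.8] gap 0.0612 q [-0.06  0.36 -0.39  0.82 -0.    1.53]
world d mm [ 0.9 -0.6  0. ] TOTAL turn units 0.0
tool d/0.8 now [-0.0007  0.0011  0.    ]  after turn [-0.0007  0.0011  0.    ] mm/row over5 0.2 nose 0.011
```

```bash
python3 -m creep '{"hand":[50,50,85,85,85],"delta_pos":[[0,0,-0.0015],[0,0,0],[0,0,0],[0,0,0],[0,0,-0.01]],"turn":[0,0,0,0,0]}' 40
python3 -m creep '{"hand":[85,85,85,85,85],"delta_pos":[[0,0,-0.03],[0,0,-0.04],[-0.02,0,-0.035],[-0.04,0,0],[-0.04,0,0]],"turn":[0,0,0,0,0]}' 40
python3 -m creep '{"hand":[85,85,85,85,85],"delta_pos":[[0,0,0],[0,0,0],[0,0,0],[0,0,0],[0,0,0]],"turn":[0,0,0,0,0]}' 40
python3 disc.py w18 .053 .059;python3 plan.py .441 -.391 .14
```

```text
clock: 31.37
tcp_pos: [0.5248, 0.0469, 0.0576]
orientation: [-0.001, 0.715, 0.699, -0.001]
wrist_force: [0.5, -0.5, -0.2]
finger_gap: 0.0851
clock: 31.78
tcp_pos: [0.5261, -0.0335, 0.1459]
orientation: [0.002, 0.714, 0.7, 0.001]
wrist_force: [0.0, 0.5, -1.1]
finger_gap: 0.0849
clock: 32.2
tcp_pos: [0.5241, -0.032, 0.1426]
orientation: [-0.0, 0.714, 0.7, -0.0]
wrist_force: [0.2, 1.2, 0.0]
finger_gap: 0.085
t 32.2 tcp [ 0.5241 -0.032   0.1426] yaw x-axis 88.8 zax [-0.001  0.    -1.   ] F [0.2 1.2 0. ] gap 0.085 q [-0.21  0.27 -0.26  1.04  0.    1.38]
disc [525.4  47.3] r 31.5 n 6472 z 0.0562 hsv [168.  74. 254.] meanpix [107. 284.]
t 32.25 tcp [ 0.5241 -0.0321  0.1426] yaw x-axis 88.8 zax [-0.001  0.    -1.   ] F [0.1 0.1 0.2] gap 0.085 q [-0.21  0.27 -0.26  1.04  0.    1.38]
world d mm [ -83.1 -358.9   -2.6] TOTAL turn units 0.0
tool d/0.8 now [-0.4507 -0.0948  0.0033]  after turn [-0.4507 -0.0948  0.0033] mm/row over5 73.7 nose 0.011
```

View pics/w18.png

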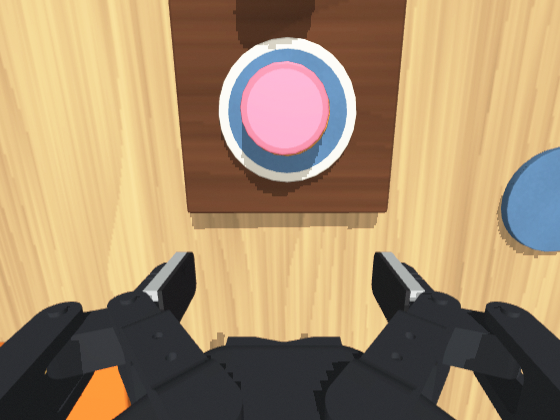

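The pink is 1.3 mm off the oat. Now the far pink biscuit.

```bash
python3 -m creep '{"hand":[85,85,85,85,85],"delta_pos":[[-0.03,-0.0095,0],[-0.046,-0.0095,0],[-0.046,-0.0095,0],[-0.046,-0.0095,0],[-0.046,-0.0095,0]],"turn":[0,0,0,0,0]}' 40
python3 -m creep '{"hand":[85,85,85,85,85],"delta_pos":[[-0.046,-0.0095,0],[-0.046,-0.0095,0],[-0.046,-0.0095,0],[-0.046,-0.0095,0],[-0.046,-0.0095,0]],"turn":[0,0,0,0,0]}' 40
python3 -m creep '{"hand":[85,85,85,85,85],"delta_pos":[[0,0,0.03],[0,0,0.04],[0,0,0.03],[0,0,0],[0,0,0]],"turn":[0,0,0,0,0]}' 40
python3 disc.py w19 .010 .018;python3 plan.py .441 -.393 .007
```

```text
clock: 32.67
tcp_pos: [0.4823, -0.2039, 0.1428]
orientation: [0.0, 0.714, 0.7, 0.0]
wrist_force: [1.6, 0.8, 0.4]
finger_gap: 0.0848
clock: 33.08
tcp_pos: [0.4404, -0.3875, 0.1427]
orientation: [-0.0, 0.714, 0.7, 0.0]
wrist_force: [-0.1, 0.5, 0.4]
finger_gap: 0.0851
clock: 33.5
tcp_pos: [0.44, -0.3849, 0.0616]
orientation: [-0.002, 0.714, 0.7, 0.0]
wrist_force: [0.9, 0.1, 1.3]
finger_gap: 0.0848
t 33.5 tcp [ 0.44   -0.3849  0.0616] yaw x-axis 88.8 zax [-0.003  0.003 -1.   ] F [0.9 0.1 1.3] gap 0.0848 q [-0.86  0.45 -0.22  0.91  0.    0.74]
disc [ 344.3 -291.8] r 42.6 n 1293 z 0.0143 hsv [ 12. 208. 131.] meanpix [ 78. 114.]
disc [ 432.5 -285.2] r 31.5 n 10544 z 0.0142 hsv [ 66. 156. 178.] meanpix [ 65. 268.]
disc [ 569.4 -383.4] r 30.5 n 6582 z 0.0139 hsv [  8. 144.  60.] meanpix [228. 486.]
disc [ 440.6 -393.5] r 31.5 n 6716 z 0.0142 hsv [171.  97. 249.] meanpix [245. 286.]
t 33.55 tcp [ 0.441  -0.386   0.0633] yaw x-axis 88.8 zax [-0.  0. -1.] F [ 1.2  0.1 -0.2] gap 0.0849 q [-0.86  0.45 -0.22  0.91  0.    0.74]
world d mm [ -0.   -7.  -56.3] TOTAL turn units 0.0
tool d/0.8 now [-0.0088  0.0002  0.0703]  after turn [-0.0088  0.0002  0.0703] mm/row over5 11.3 nose 0.011
```

View pics/w19.png

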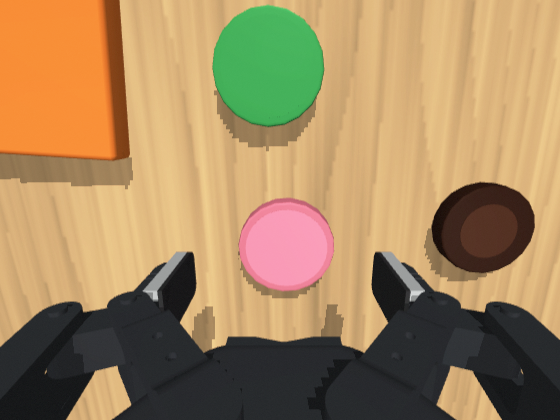

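```bash
python3 -m creep '{"hand":[85,85,85,85,85],"delta_pos":[[-0.0094,0,0.025],[0,0,0.025],[0,0,0.014],[0,0,0.006],[0,0,0]],"turn":[0,0,0,0,0]}' 40
python3 plan.py .4406 -.3935 .007
python3 -m creep '{"hand":[72,72,50,50,50],"delta_pos":[[0,0,0],[0,0,0],[0,0,0],[0,0,0],[0,0,0]],"turn":[0,0,0,0,0]}' 40
python3 plan.py .4406 -.3935 .007
```

```text
clock: 33.97
tcp_pos: [0.4405, -0.3936, 0.0069]
orientation: [-0.0, 0.715, 0.7, 0.0]
wrist_force: [0.7, 0.2, 0.5]
finger_gap: 0.085
t 33.97 tcp [ 0.4405 -0.3936  0.0069] yaw x-axis 88.8 zax [-0.  0. -1.] F [0.7 0.2 0.5] gap 0.085 q [-0.86  0.51 -0.26  0.79  0.    0.73]
world d mm [0.1 0.1 0.1] TOTAL turn units 0.0
tool d/0.8 now [ 0.0001  0.0001 -0.0001]  after turn [ 0.0001  0.0001 -0.0001] mm/row over5 0.0 nose 0.011
clock: 34.38
tcp_pos: [0.4412, -0.3948, 0.0086]
orientation: [0.001, 0.715, 0.699, -0.0]
wrist_force: [0.2, 1.3, 5.6]
finger_gap: 0.0612
t 34.38 tcp [ 0.4412 -0.3948  0.0086] yaw x-axis 88.8 zax [ 0.002 -0.002 -1.   ] F [0.2 1.3 5.6] gap 0.0612 q [-0.87  0.51 -0.26  0.79  0.    0.73]
world d mm [-0.6  1.3 -1.6] TOTAL turn units 0.0
tool d/0.8 now [ 0.0016 -0.0008  0.002 ]  after turn [ 0.0016 -0.0008  0.002 ] mm/row over5 0.4 nose 0.011
```

```bash
python3 -m creep '{"hand":[50,50,50,50,50],"delta_pos":[[0,0,-0.02],[0,0,-0.035],[0,0,-0.04],[0,0,-0.04],[0,0,-0.035]],"turn":[0,0,0,0,0]}' 40
python3 -m creep '{"hand":[50,50,50,50,50],"delta_pos":[[0.025,0.006,0],[0.042,0.0095,0],[0.042,0.0095,0],[0.042,0.0095,0],[0.042,0.0095,0]],"turn":[0,0,0,0,0]}' 40
python3 -m creep '{"hand":[50,50,50,50,50],"delta_pos":[[0.042,0.0095,0],[0.042,0.0095,0],[0.042,0.0095,0],[0.042,0.0095,0],[0.042,0.0095,0]],"turn":[0,0,0,0,0]}' 40
python3 -m creep '{"hand":[50,50,50,50,50],"delta_pos":[[0.042,0.0095,0],[0.015,0,0],[0,0,0],[0,0,0],[0,0,0]],"turn":[0,0,0,0,0]}' 40
python3 disc.py w20 .053 .059; python3 plan.py .527 .046 .07
```

```text
clock: 34.8
tcp_pos: [0.4406, -0.3943, 0.1455]
orientation: [0.001, 0.715, 0.699, -0.0]
wrist_force: [0.7, 0.1, -0.2]
finger_gap: 0.0611
clock: 35.22
tcp_pos: [0.4792, -0.2392, 0.1436]
orientation: [0.001, 0.715, 0.699, 0.0]
wrist_force: [0.6, 0.9, -0.3]
finger_gap: 0.0609
clock: 35.63
tcp_pos: [0.5209, -0.0717, 0.1436]
orientation: [0.001, 0.715, 0.699, 0.0]
wrist_force: [0.8, 0.1, 1.0]
finger_gap: 0.061
clock: 36.05
tcp_pos: [0.5291, -0.0287, 0.1431]
orientation: [0.0, 0.715, 0.699, -0.0]
wrist_force: [0.6, -0.6, -1.0]
finger_gap: 0.0613
t 36.05 tcp [ 0.5291 -0.0287  0.1431] yaw x-axis 88.7 zax [ 0.    -0.001 -1.   ] F [ 0.6 -0.6 -1. ] gap 0.0613 q [-0.21  0.28 -0.25  1.04 -0.    1.39]
disc [525.5  47.2] r 31.3 n 6370 z 0.0562 hsv [166.  67. 255.] meanpix [112. 277.]
t 36.1 tcp [ 0.5291 -0.0291  0.143 ] yaw x-axis 88.7 zax [ 0.    -0.001 -1.   ] F [-0.9  0.6 -0. ] gap 0.0608 q [-0.21  0.28 -0.25  1.04 -0.    1.39]
world d mm [ -2.1  75.1 -73. ] TOTAL turn units 0.0
tool d/0.8 now [ 0.0938 -0.0049  0.0912]  after turn [ 0.0938 -0.0049  0.0912] mm/row over5 20.9 nose 0.011
```

View pics/w20.png

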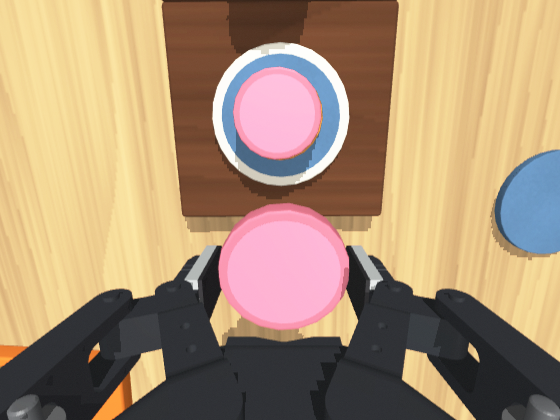

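```bash
python3 -m creep '{"hand":[50,50,50,50,50],"delta_pos":[[0.03,-0.003,0],[0.035,-0.002,0],[0.028,0,0],[0,0,0.02],[0,0,0.035]],"turn":[0,0,0,0,0]}' 40
python3 -m creep '{"hand":[50,50,50,50,50],"delta_pos":[[0,0,0.025],[0,0,0.008],[0,0,0],[0,0,0],[0,0,0]],"turn":[0,0,0,0,0]}' 40
python3 plan.py .5268 .0458 .0646
```

```text
clock: 36.52
tcp_pos: [0.5298, 0.0461, 0.1015]
orientation: [0.003, 0.715, 0.699, 0.002]
wrist_force: [1.1, -0.2, -1.1]
finger_gap: 0.0614
clock: 36.93
tcp_pos: [0.528, 0.0458, 0.0737]
orientation: [0.001, 0.715, 0.699, 0.001]
wrist_force: [-0.8, 0.3, -0.2]
finger_gap: 0.0611
t 36.93 tcp [0.528  0.0458 0.0737] yaw x-axis 88.7 zax [ 0.002 -0.    -1.   ] F [-0.8  0.3 -0.2] gap 0.0611 q [-0.06  0.34 -0.35  0.88 -0.    1.53]
world d mm [-1.2 -0.  -9.1] TOTAL turn units 0.0
tool d/0.8 now [-0.0001 -0.0015  0.0114]  after turn [-0.0001 -0.0015  0.0114] mm/row over5 1.8 nose 0.011
```

```bash
python3 -m creep '{"hand":[50,50,50,50,50],"delta_pos":[[0,-0.0008,0.004],[0,0,0.004],[0,0,0.002],[0,0,0],[0,0,0]],"turn":[0,0,0,0,0]}' 40
python3 -m creep '{"hand":[50,50,50,50,50],"delta_pos":[[0,0,0.001],[0,0,0.001],[0,0,0],[0,0,0],[0,0,0]],"turn":[0,0,0,0,0]}' 40
python3 plan.py .5268 .0458 .0646
```

```text
clock: 37.35
tcp_pos: [0.5264, 0.0466, 0.0647]
orientation: [0.0, 0.715, 0.699, 0.0]
wrist_force: [0.0, -0.0, 0.4]
finger_gap: 0.061
clock: 37.77
tcp_pos: [0.5265, 0.0466, 0.0645]
orientation: [0.001, 0.715, 0.699, 0.0]
wrist_force: [-4.2, -0.9, 12.6]
finger_gap: 0.0614
t 37.77 tcp [0.5265 0.0466 0.0645] yaw x-axis 88.8 zax [ 0.001 -0.    -1.   ] F [-4.2 -0.9 12.6] gap 0.0614 q [-0.06  0.35 -0.37  0.85 -0.    1.53]
world d mm [ 0.3 -0.8  0.1] TOTAL turn units 0.0
tool d/0.8 now [-0.001   0.0005 -0.0001]  after turn [-0.001   0.0005 -0.0001] mm/row over5 0.2 nose 0.011
```

```bash
python3 -m creep '{"hand":[50,50,85,85,85],"delta_pos":[[0,0,-0.0022],[0,0,0],[0,0,0],[0,0,0],[0,0,-0.01]],"turn":[0,0,0,0,0]}' 40
python3 -m creep '{"hand":[85,85,85,85,85],"delta_pos":[[0,0,-0.03],[0,0,-0.04],[-0.02,0,-0.02],[-0.04,0,0],[-0.04,0,0]],"turn":[0,0,0,0,0]}' 40
python3 -m creep '{"hand":[85,85,85,85,85],"delta_pos":[[0,0,0],[0,0,0],[0,0,0],[0,0,0],[0,0,0]],"turn":[0,0,0,0,0]}' 40
python3 disc.py w21 .067 .073;python3 plan.py .5694 -.375 .14
python3 - <<'E'
from m import *
c=snap('top','top21');rects(c);snap('side','side21')
E
```

```text
clock: 38.18
tcp_pos: [0.5249, 0.0467, 0.0712]
orientation: [-0.001, 0.715, 0.699, -0.001]
wrist_force: [0.5, -0.3, 0.8]
finger_gap: 0.0848
clock: 38.6
tcp_pos: [0.5257, -0.0337, 0.1468]
orientation: [0.002, 0.714, 0.7, 0.001]
wrist_force: [1.1, -0.2, -1.1]
finger_gap: 0.0852
clock: 39.02
tcp_pos: [0.5243, -0.0324, 0.1445]
orientation: [-0.0, 0.714, 0.7, -0.0]
wrist_force: [0.5, -0.1, 0.4]
finger_gap: 0.0849
t 39.02 tcp [ 0.5243 -0.0324  0.1445] yaw x-axis 88.8 zax [-0.  0. -1.] F [ 0.5 -0.1  0.4] gap 0.0849 q [-0.21  0.27 -0.26  1.04  0.    1.38]
disc [525.5  48. ] r 31.5 n 7286 z 0.0702 hsv [168.  74. 254.] meanpix [105. 284.]
t 39.07 tcp [ 0.5243 -0.0324  0.1445] yaw x-axis 88.8 zax [-0.  0. -1.] F [-0.2 -0.3 -0.6] gap 0.0849 q [-0.21  0.27 -0.26  1.04  0.    1.38]
world d mm [  45.1 -342.6   -4.5] TOTAL turn units 0.0
tool d/0.8 now [-0.427   0.065   0.0055]  after turn [-0.427   0.065   0.0055] mm/row over5 69.1 nose 0.011
rect [527.2 142.8] size [249.6 179.8] ang 89.09 pix [211. 246.] hueV 10.0 51.0
```

View pics/w21.png

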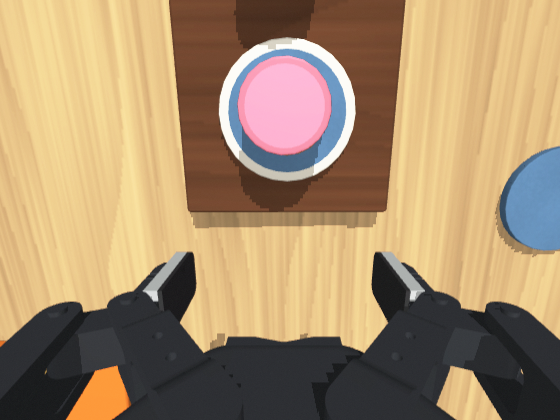

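View pics/side21.png

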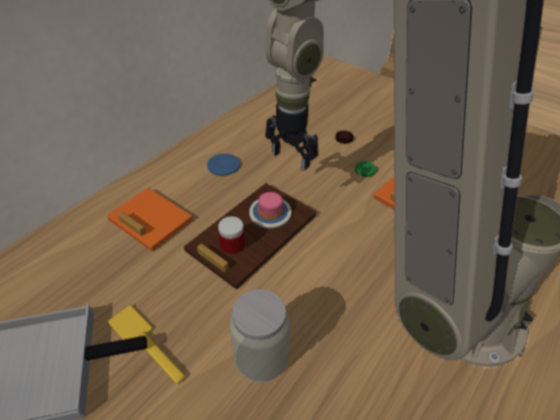

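The stack is neat and the jar is fine. Now the chocolate biscuit.

```bash
python3 -m creep '{"hand":[85,85,85,85,85],"delta_pos":[[-0.03,0.0065,0],[-0.044,0.0065,0],[-0.044,0.0065,0],[-0.044,0.0065,0],[-0.044,0.0065,0]],"turn":[0,0,0,0,0]}' 40
python3 -m creep '{"hand":[85,85,85,85,85],"delta_pos":[[-0.044,0.0065,0],[-0.044,0.0065,0],[-0.044,0.0065,0],[-0.044,0.0065,0],[-0.044,0.0065,0]],"turn":[0,0,0,0,0]}' 40
python3 -m creep '{"hand":[85,85,85,85,85],"delta_pos":[[0,0,0.03],[0,0,0.04],[0,0,0.03],[0,0,0],[0,0,0]],"turn":[0,0,0,0,0]}' 40
python3 disc.py w22 .010 .018;python3 plan.py .5694 -.3834 .007
```

```text
clock: 39.58
tcp_pos: [0.5471, -0.1996, 0.1447]
orientation: [0.0, 0.714, 0.7, 0.0]
wrist_force: [0.3, 0.3, 0.2]
finger_gap: 0.0847
clock: 40.0
tcp_pos: [0.5692, -0.3765, 0.1444]
orientation: [-0.0, 0.715, 0.7, 0.0]
wrist_force: [0.7, -0.3, 0.3]
finger_gap: 0.0851
clock: 40.42
tcp_pos: [0.568, -0.3739, 0.063]
orientation: [-0.002, 0.715, 0.7, -0.0]
wrist_force: [-0.2, 0.3, 0.4]
finger_gap: 0.085
t 40.42 tcp [ 0.568  -0.3739  0.063 ] yaw x-axis 88.8 zax [-0.003  0.003 -1.   ] F [-0.2  0.3  0.4] gap 0.085 q [-0.7   0.61  0.07  1.03 -0.    0.89]
disc [ 432.9 -285.6] r 31.8 n 9699 z 0.0144 hsv [ 66. 157. 179.] meanpix [92. 50.]
disc [ 569.6 -383.8] r 29.9 n 5982 z 0.0141 hsv [  8.  153.5  58. ] meanpix [247. 287.]
t 40.47 tcp [ 0.5693 -0.3749  0.065 ] yaw x-axis 88.8 zax [-0.  0. -1.] F [ 0.3 -0.3  0.4] gap 0.0849 q [-0.7   0.61  0.07  1.03 -0.    0.89]
world d mm [  0.1  -8.5 -58. ] TOTAL turn units 0.0
tool d/0.8 now [-0.0107  0.0004  0.0725]  after turn [-0.0107  0.0004  0.0725] mm/row over5 11.7 nose 0.011
```

View pics/w22.png

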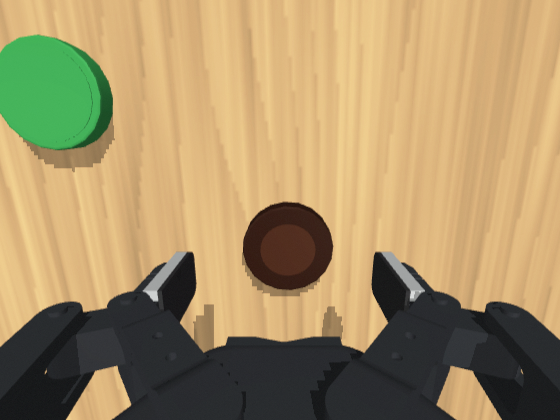

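```bash
python3 -m creep '{"hand":[85,85,85,85,85],"delta_pos":[[-0.011,0.0005,0.025],[0,0,0.025],[0,0,0.014],[0,0,0.0075],[0,0,0]],"turn":[0,0,0,0,0]}' 40
python3 plan.py .5696 -.3837 .007
python3 -m creep '{"hand":[72,72,48,48,48],"delta_pos":[[0,0,0],[0,0,0],[0,0,0],[0,0,0],[0,0,0]],"turn":[0,0,0,0,0]}' 40
python3 plan.py .5696 -.3837 .007
```

```text
clock: 40.88
tcp_pos: [0.5691, -0.3835, 0.0073]
orientation: [-0.0, 0.715, 0.7, -0.0]
wrist_force: [-0.9, -0.5, -0.2]
finger_gap: 0.085
t 40.88 tcp [ 0.5691 -0.3835  0.0073] yaw x-axis 88.8 zax [-0.001  0.001 -1.   ] F [-0.9 -0.5 -0.2] gap 0.085 q [-0.71  0.67  0.02  0.92 -0.    0.88]
world d mm [ 0.5 -0.2 -0.3] TOTAL turn units 0.0
tool d/0.8 now [-0.0002  0.0006  0.0003]  after turn [-0.0002  0.0006  0.0003] mm/row over5 0.1 nose 0.011
clock: 41.3
tcp_pos: [0.5702, -0.3847, 0.0093]
orientation: [0.001, 0.715, 0.699, 0.0]
wrist_force: [-0.8, 0.9, 5.7]
finger_gap: 0.0581
t 41.3 tcp [ 0.5702 -0.3847  0.0093] yaw x-axis 88.8 zax [ 0.002 -0.002 -1.   ] F [-0.8  0.9  5.7] gap 0.0581 q [-0.71  0.67  0.02  0.92  0.    0.88]
world d mm [-0.6  1.  -2.3] TOTAL turn units 0.0
tool d/0.8 now [ 0.0013 -0.0008  0.0029]  after turn [ 0.0013 -0.0008  0.0029] mm/row over5 0.5 nose 0.011
```

```bash
python3 -m creep '{"hand":[48,48,48,48,48],"delta_pos":[[0,0,-0.02],[0,0,-0.035],[0,0,-0.04],[0,0,-0.04],[0,0,-0.035]],"turn":[0,0,0,0,0]}' 40
python3 -m creep '{"hand":[48,48,48,48,48],"delta_pos":[[0.025,-0.005,0],[0.04,-0.0065,0],[0.04,-0.0065,0],[0.04,-0.0065,0],[0.04,-0.0065,0]],"turn":[0,0,0,0,0]}' 40
python3 -m creep '{"hand":[48,48,48,48,48],"delta_pos":[[0.04,-0.0065,0],[0.04,-0.0065,0],[0.04,-0.0065,0],[0.04,-0.0065,0],[0.04,-0.0065,0]],"turn":[0,0,0,0,0]}' 40
python3 -m creep '{"hand":[48,48,48,48,48],"delta_pos":[[0.04,-0.0065,0],[0.01,0,0],[0,0,0],[0,0,0],[0,0,0]],"turn":[0,0,0,0,0]}' 40
python3 disc.py w23 .067 .073; python3 plan.py .5265 .0465 .09
```

```text
clock: 41.72
tcp_pos: [0.5693, -0.3841, 0.1457]
orientation: [0.001, 0.715, 0.699, 0.0]
wrist_force: [0.9, -1.1, -0.5]
finger_gap: 0.0587
clock: 42.13
tcp_pos: [0.5472, -0.2343, 0.1437]
orientation: [0.0, 0.715, 0.699, 0.0]
wrist_force: [0.9, 0.7, 0.0]
finger_gap: 0.0584
clock: 42.55
tcp_pos: [0.5247, -0.0736, 0.1438]
orientation: [0.0, 0.715, 0.699, 0.0]
wrist_force: [0.5, -0.7, 0.2]
finger_gap: 0.0582
clock: 42.97
tcp_pos: [0.5214, -0.036, 0.1436]
orientation: [0.001, 0.715, 0.699, 0.0]
wrist_force: [-0.2, -0.5, -1.0]
finger_gap: 0.0582
t 42.97 tcp [ 0.5214 -0.036   0.1436] yaw x-axis 88.7 zax [ 0.001 -0.001 -1.   ] F [-0.2 -0.5 -1. ] gap 0.0582 q [-0.22  0.26 -0.27  1.04 -0.    1.37]
disc [525.7  47.9] r 31.5 n 7476 z 0.0702 hsv [165.  51. 255.] meanpix [ 99. 288.]
t 43.02 tcp [ 0.5213 -0.0362  0.1435] yaw x-axis 88.7 zax [ 0.001 -0.001 -1.   ] F [ 0.9 -0.4 -0.2] gap 0.0585 q [-0.22  0.26 -0.27  1.04 -0.    1.37]
world d mm [  5.2  82.7 -53.5] TOTAL turn units 0.0
tool d/0.8 now [0.1035 0.0041 0.0668]  after turn [0.1035 0.0041 0.0668] mm/row over5 19.7 nose 0.011
```

View pics/w23.png

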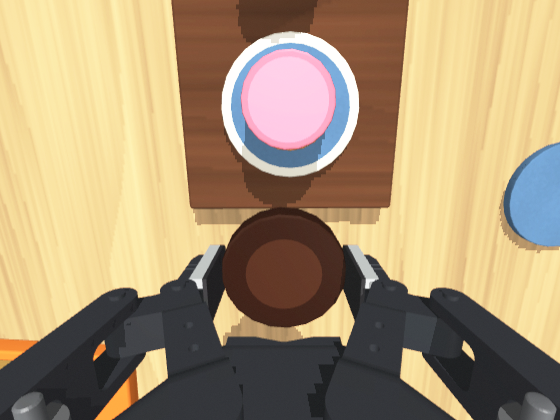

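```bash
python3 -m creep '{"hand":[48,48,48,48,48],"delta_pos":[[0.03,0.002,0],[0.035,0.002,0],[0.03,0,0],[0.0085,0,0.01],[0,0,0.03]],"turn":[0,0,0,0,0]}' 40
python3 -m creep '{"hand":[48,48,48,48,48],"delta_pos":[[0,0,0.022],[0,0,0.005],[0,0,0],[0,0,0],[0,0,0]],"turn":[0,0,0,0,0]}' 40
python3 plan.py .5268 .0465 .0793
```

```text
clock: 43.43
tcp_pos: [0.5289, 0.048, 0.1138]
orientation: [0.003, 0.714, 0.7, 0.002]
wrist_force: [0.2, -0.6, -0.8]
finger_gap: 0.0581
clock: 43.85
tcp_pos: [0.5268, 0.047, 0.0908]
orientation: [0.001, 0.715, 0.699, 0.0]
wrist_force: [0.3, -0.5, -0.9]
finger_gap: 0.0582
t 43.85 tcp [0.5268 0.047  0.0908] yaw x-axis 88.7 zax [ 0.002 -0.    -1.   ] F [ 0.3 -0.5 -0.9] gap 0.0582 q [-0.06  0.32 -0.33  0.92 -0.    1.53]
world d mm [  0.   -0.5 -11.5] TOTAL turn units 0.0
tool d/0.8 now [-0.0006  0.      0.0143]  after turn [-0.0006  0.      0.0143] mm/row over5 2.3 nose 0.011
```

```bash
python3 -m creep '{"hand":[48,48,48,48,48],"delta_pos":[[-0.001,0.0008,0.005],[0,0,0.005],[0,0,0.003],[0,0,0],[0,0,0]],"turn":[0,0,0,0,0]}' 40
python3 -m creep '{"hand":[48,48,48,48,48],"delta_pos":[[0,0,0.001],[0,0,0.0005],[0,0,0],[0,0,0],[0,0,0]],"turn":[0,0,0,0,0]}' 40
python3 plan.py .5268 .0465 .0793
```

```text
clock: 44.27
tcp_pos: [0.5264, 0.047, 0.0794]
orientation: [0.0, 0.715, 0.699, -0.0]
wrist_force: [0.6, 0.4, -0.1]
finger_gap: 0.058
clock: 44.68
tcp_pos: [0.5265, 0.047, 0.0793]
orientation: [0.0, 0.715, 0.699, 0.0]
wrist_force: [-2.7, 0.4, 8.1]
finger_gap: 0.0582
t 44.68 tcp [0.5265 0.047  0.0793] yaw x-axis 88.8 zax [ 0.001 -0.    -1.   ] F [-2.7  0.4  8.1] gap 0.0582 q [-0.06  0.33 -0.35  0.89 -0.    1.53]
world d mm [ 0.3 -0.5  0. ] TOTAL turn units 0.0
tool d/0.8 now [-0.0006  0.0004 -0.    ]  after turn [-0.0006  0.0004 -0.    ] mm/row over5 0.1 nose 0.011
```

```bash
python3 -m creep '{"hand":[48,48,85,85,85],"delta_pos":[[0,0,-0.0016],[0,0,0],[0,0,0],[0,0,0],[0,0,-0.01]],"turn":[0,0,0,0,0]}' 40
python3 -m creep '{"hand":[85,85,85,85,85],"delta_pos":[[0,0,-0.03],[0,0,-0.04],[-0.02,0,-0.02],[-0.04,0,0],[-0.04,0,0]],"turn":[0,0,0,0,0]}' 40
python3 -m creep '{"hand":[85,85,85,85,85],"delta_pos":[[-0.04,0,0],[-0.03,0,0],[0,0,0],[0,0,0],[0,0,0]],"turn":[0,0,0,0,0]}' 40
python3 disc.py w24 .080 .088
python3 - <<'E'
from m import *
from disc import discs
c=snap('wrist')
for a,b in [(.026,.031),(.086,.094)]: discs(c,a,b)
c=snap('top','top24');rects(c);discs(c,.065,.095,100);snap('side','side24')
E
```

```text
clock: 45.1
tcp_pos: [0.5252, 0.047, 0.0862]
orientation: [-0.001, 0.715, 0.699, -0.001]
wrist_force: [-0.6, 0.9, -0.2]
finger_gap: 0.085
clock: 45.52
tcp_pos: [0.5259, -0.0333, 0.1618]
orientation: [0.002, 0.714, 0.7, 0.001]
wrist_force: [1.3, -0.6, 0.1]
finger_gap: 0.0849
clock: 45.93
tcp_pos: [0.5233, -0.0887, 0.1596]
orientation: [-0.0, 0.715, 0.699, 0.0]
wrist_force: [0.4, 0.2, -0.3]
finger_gap: 0.0848
t 45.93 tcp [ 0.5233 -0.0887  0.1596] yaw x-axis 88.7 zax [-0.  0. -1.] F [ 0.4  0.2 -0.3] gap 0.0848 q [-0.32  0.27 -0.22  1.08  0.    1.27]
disc [525.7  47.3] r 30.0 n 5085 z 0.084 hsv [  9. 129.  70.] meanpix [ 28. 284.]
disc [527.5  45.5] r 54.8 n 6391 z 0.0281 hsv [104. 111. 190.] meanpix [ 64. 288.]
rect [526.8 112.8] size [309.5 179.8] ang 89.09 pix [212. 261.] hueV 10.0 52.0
disc [528.1 185.3] r 30.9 n 448 z 0.0898 hsv [ 30.  12. 173.] meanpix [209. 232.]
disc [522.8  45.5] r 30.9 n 461 z 0.0842 hsv [  8. 153.  34.] meanpix [212. 287.]
```

View pics/w24.png

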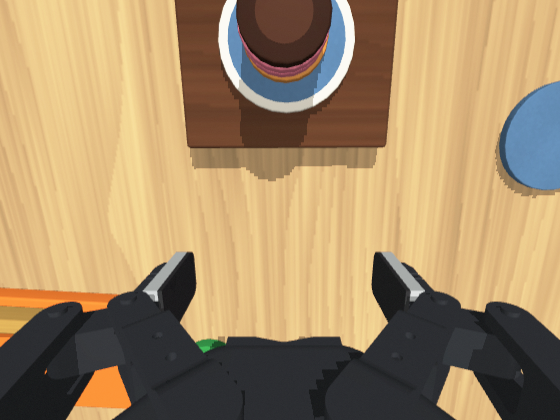

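View pics/side24.png

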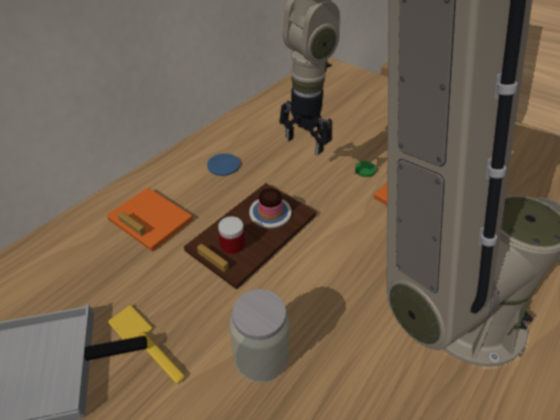

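View pics/top24.png

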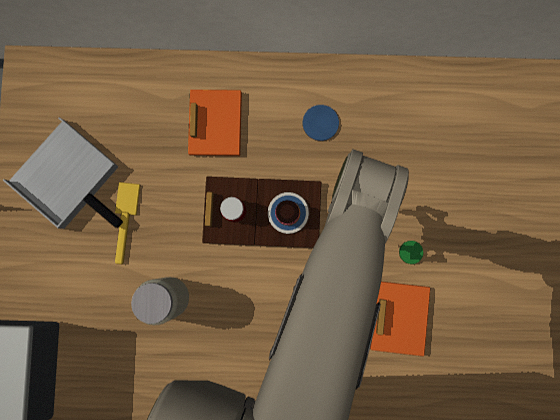

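The top view shows the boards joined and in line, the jar on the tray end at (209,232) and the stack centred on the plate at (212,288). No required biscuits are left out, and the cookie jar, scraper and coaster haven't moved. I'm handing in.

```bash
python3 -c "
from workcell import env
print(env.hand_in())"
```

```text
the job is handed in; nothing more can be done
None
```

The morning tea is set out and handed in, after about 46 s of the 210 s allowed; the hand-in gave no verdict.

- **Tray end:** I slid it by its handle against the tray until they touched. The joined board measures 309.5 mm by 179.8 mm against a nominal 310 mm by 180 mm, so the gap is closed and the ends are in line.
- **Jam jar:** I placed it only after that. It stands upright on the flat of the tray end, about 65 mm from the middle of the handle, with its top at 90 mm as expected.
- **Biscuits:** Four were present: one oat, two pink iced and the chocolate one. They are stacked oat, iced, iced, chocolate, each within about 3 mm of the plate centre, with the top of the stack at 84 mm as expected.
- **Left alone:** The cookie jar, scraper, coaster, orange boards and green biscuit look unmoved in the last pictures. I checked this by eye only.

The top and wrist cameras disagreed by 2 to 4 mm throughout, so I used the wrist camera to centre the biscuits. I saw no sign of the jar or tray end being knocked, nor of the grip slackening.

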